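# Reload the purge chamber, then vacuum and gas it with the hand valve

### The arm

A 7-joint arm with a two-finger parallel gripper is mounted at the origin on a cart in front of the work surface, level with it; the furniture and walls round the work are solid. World frame = base frame: x ahead of the robot, y to its left, z up, the work surface at z = 0. Lengths are in mm, angles in rad, forces in N, time in s.
With the tool pointing down it reaches from about 425 to 875 mm from the base axis. Payload 8.4 kg.
Tool frame: the origin (TCP) lies at the very end of the fingers, on their centre line; the grasp point (between the pads) lies 19 mm behind it; z points along the fingers, y is the line along which they close (so a half turn about z gives the same grasp; the last joint's range is limited). The gripper opens to 85 mm and grips with 20 to 120 N. Pads are 22 mm wide; open, the fingers measure 114 mm over their backs; the gripper's body (76 mm by 85 mm) begins 54 mm behind the grasp point. The pads swing forward as they close: fully open they stand 13 mm farther back than shut.
Start: joints at [-1.223, 0.333, 0.04, 1.465, -0.013, 1.343, -0.059], TCP at [280.85, 586.163, 231.308] pointing down, gripper open.
Joint ranges: [-2.58, 2.58], [-0.38, 2.09], [-1.3, 1.39], [0.25, 2.4], [-1.5, 4.64], [0.08, 2.09], [-2.65, 2.65]. Speed limits (rad/s): [2.22, 2.22, 2.79, 2.79, 3.14, 3.14, 3.14].

### API

Orientations are given as a rotation vector (axis times angle).
In Python, from bench import robot, imaging, finish_job gives the robot as it stands. The module is installed in compiled form; this text tells all that it offers.
- The arm moves only by the shell command python3 -m inch 'ROWS' [FORCE]. ROWS is JSON, a list of rows, each an object of numbers: "dx", "dy", "dz": the shift along the tool's x, y, z in m; "wx", "wy", "wz": the turn, a rotation vector about the tool's x, y, z in units of 5 degrees (1.0 is 5 degrees); "gripper": the closure in counts, from 0 (fully open) to 255 (shut). In form: [{"dx": .., "dy": .., "dz": .., "wx": .., "wy": .., "wz": .., "gripper": ..}, ...]. A call has 1 to 5 rows; each row is the pose to reach, as a shift and turn from the pose commanded when the call began, along the tool's axes at that moment; what a row does not reach only later rows make up. A row lasts 1/8 s, in which the tool goes at most 62.5 mm and 10.7 degrees, less where a joint would pass 70% of its speed; a pose out of reach is approached as far as the arm can. A call with a gripper value outside its range is refused whole. The fingers move at their own pace and stop on an object; FORCE is the grip in N (left out, the last holds). Time passes only in rows, so rows that repeat a pose let the fingers close. It gives the time, the measured TCP pose, the force, the opening and the grip force at its end, in the units of the state.
- robot.read_state(): the state, without advancing time (a new reading comes with each control period).
- imaging.camera(name): name is "side" or "top"; returns a dict with "frame" (384x512x3 uint8, red, green, blue), "K" (3x3 intrinsics, pixels), "rvec" (rotation vector, rad) and "tvec" (3), from world to camera coordinates, as OpenCV has them. Camera axes: x right, y down, z forward; pixel columns grow to the right and rows downward; lengths in mm; the calibration is good to about 2 mm. A picture is of the moment at which its call begins. There is no depth.
- finish_job(): hands the job in; it is judged then, once.
The state is a dict: "time_s": time; "q": joint angles; "qd": joint speeds; "joint_efforts": joint torques, N m; "tcp_pos": TCP position; "orientation": TCP orientation; "ft_force": force on the tool from outside, world axes, zero at the start; "moment": the same for the moment, N m; "opening": finger opening in mm; "grip_force": force on a finger pad.
Only numpy, scipy, OpenCV 4.12 (cv2) and the standard library are available. Lean on these libraries where they do the work, as an engineer would, in place of code of your own. Each camera call takes 0.05 s, during which the arm holds its last target. There are 200 camera calls.

### The job

Change the batch in the purge chamber: slide its thumb latch to the right so that the cover springs open, stand the finished brown-lidded jar upright in the steel tray, and stand every waiting labelled sample bottle (there are two or three) upright on the chamber's floor with its label squarely facing the reader bar at the back. Then press the cover down until the latch catches, push the valve lever fully to the left (vacuum), hold it there for at least five seconds and let it spring back upright, then fully to the right (gas), hold it for at least five seconds and let it spring back again. Leave the other things where they stand.

Things in the scene. Friction and masses are not known exactly. Their poses are not given: they have to be found in the camera images.
- chamber: purge chamber fixed to the table, aluminium base 146 (x) x 250 mm (y), grey valve console at its right end. Origin: centre of the base's underside; x to the rear, y left, z up. Floor at z = 12 mm, walls to 62 mm; free inside: x -68..+46, y -120..+120 mm. Three bottles stand well at x = -10, y = -80, 0, +80 mm. Shut cover: top at z = 125 mm
- reader (a point): middle of the front face of the reader bar: black, 236 mm long, 22 deep, its top 62 mm above the table, with dark windows, along the inside of the chamber's rear wall, looking to the chamber's front (-x). A label faces it squarely when it points along the chamber's +x
- cover_hinge (a point): middle of the cover's hinge line, which runs along the chamber's y at its upper rear edge, 62 mm above the table, 73 mm behind the chamber's origin
- cover (a joint): opening of the clear cover (hood 146 mm deep, 250 wide, 63 high) about its rear hinge: 0 shut, 1.5 rad fully open, upright behind the hinge. A damped spring always opens it (2 to 4 N at the tab) and holds it open. Pressing it down needs some 5 N and, at the end, about 10 N to snap past the bevelled latch, which then catches by itself
- tab (a point): the cover's aluminium lift tab, 80 mm wide (y), 30 long, 6 thick, out from the foot of its front wall; point: middle of its upper face, when shut 163 mm ahead of the hinge line and 10 mm above it. With the cover open the tab points up and this face looks rearward: push it from behind, forward and down in an arc about the hinge
- latch (a joint): travel of the thumb latch: 0 at rest (locked), 0.014 m fully to the right. It lets go of the cover beyond about 0.008 m; a spring (2.4 to 5 N) brings it back by itself
- thumb (a point): middle of the upper end of the latch's black thumb piece on the chamber's front face, right of the tab: an upright finger grip 12 mm deep (x), 22 mm wide (y), from 52 to 82 mm above the table, standing 21 to 33 mm ahead of the front face, on a wider foot. It slides to the right, the chamber's -y
- lever (a joint): angle of the valve's hand lever on the console, a spring-centred lever that leans sideways about the chamber's x axis: 0 upright (valve closed), -0.5 fully left (vacuum), +0.5 fully right (gas). About 6 N at the ball hold it fully over; it springs back upright when let go
- ball (a point): centre of the black ball, 28 mm across, on top of the valve lever: 156 mm above the table and 88 mm above the lever's pivot when upright; a steel rod 8 mm thick below it
- tray: a square stainless tray for finished samples, 118 mm outside, 112 mm inside, rim 12 mm high, fixed to the table. Origin at the centre of its underside; inner floor at z = 3 mm
- jar: the finished sample: a brown-lidded glass jar, 74 mm high, 52 mm across, left standing in the chamber from the last run. Origin at the centre of its underside, z up; grip it across the lid from above, z = 50 to 65 mm. 0.08 kg
- bottle0: 100 ml sample bottle, blue screw cap, one of two or three alike waiting to be loaded (may be absent), 0.29 kg. Body 56 mm across up to z = 60 mm, cap 42 mm across, z = 60 to 97 mm (grip it there). Origin: centre of underside, z up. +x points out through the middle of its barred paper label; a white seal strip runs from the label up over the cap's edge to the cap's centre on that side
- bottle1: 100 ml sample bottle, blue screw cap, one of two or three alike waiting to be loaded (may be absent), 0.29 kg. Body 56 mm across up to z = 60 mm, cap 42 mm across, z = 60 to 97 mm (grip it there). Origin: centre of underside, z up. +x points out through the middle of its barred paper label; a white seal strip runs from the label up over the cap's edge to the cap's centre on that side
- bottle2: 100 ml sample bottle, blue screw cap, one of two or three alike waiting to be loaded (may be absent), 0.29 kg. Body 56 mm across up to z = 60 mm, cap 42 mm across, z = 60 to 97 mm (grip it there). Origin: centre of underside, z up. +x points out through the middle of its barred paper label; a white seal strip runs from the label up over the cap's edge to the cap's centre on that side
- tape: a roll of blue tape lying flat, 62 mm across, 25 mm high: a bystander, leave it
- cup: a clear cup of beads, 57 mm across, 61 mm high: a bystander, leave it
- case: a clear flat hinged case, 58 x 78 x 29 mm: a bystander, leave it
Mind the look-alikes: they are no part of the job. What is shaped like the bottle1 but red or yellow is not meant.

How it is judged:
By the outcome, as a careful person would: the job done as asked, in the order asked, and still so for the second after the job is handed in, with the robot touching nothing.
Of bottle0, bottle1, bottle2 only 2 to 3 are there at a start; the rules pass over those that are not, and their reading is None.
At some moment in a run one of bottle0, bottle1, bottle2 may be knocked a few centimetres aside while the robot is not near it.
It also fails if it takes over 208 s, if anything falls off the work surface, if the arm or the gripper's body presses on something with over 40 N, if the wrist force passes 120 N, or if a joint passes its speed limit or range.

## Working session

There is one attempt and no reset: what is moved stays moved. The work goes in short steps, Python scripts to look and compute and a shell command to move; the robot and the scene stay as the last step left them, time stands still between calls to the robot, and variables do not carry over. Pictures are saved under pics/ and viewed, at most 14 in all, crops included, and the job is handed in when it is done.

```bash
mkdir -p pics
cat > h.py <<'E'
import numpy as np, cv2
from bench import robot, imaging
def cam(n):
    c=imaging.camera(n); c['R']=cv2.Rodrigues(np.array(c['rvec'],float))[0]; c['t']=np.array(c['tvec'],float).ravel(); c['K']=np.array(c['K'],float); return c
def save(c,name,box=None,s=1.5):
    f=c['frame']
    if box: f=f[box[1]:box[3],box[0]:box[2]]
    cv2.imwrite('pics/'+name,cv2.resize(f[:,:,::-1],None,fx=s,fy=s,interpolation=cv2.INTER_CUBIC))
def ray(c,u,v):
    d=c['R'].T@np.linalg.inv(c['K'])@np.array([u,v,1.]); return -c['R'].T@c['t'],d
def onz(c,u,v,z):
    o,d=ray(c,u,v); return o+d*(z-o[2])/d[2]
def proj(c,p):
    q=c['K']@(c['R']@np.array(p,float)+c['t']); return q[:2]/q[2]
def tri(c1,p1,c2,p2):
    o1,d1=ray(c1,*p1);o2,d2=ray(c2,*p2)
    s=np.linalg.lstsq(np.c_[d1,-d2],o2-o1,rcond=None)[0]
    a=o1+d1*s[0];b=o2+d2*s[1]; return (a+b)/2,np.linalg.norm(a-b)
E
python3 - <<'E'
from h import *
for n in('top','side'):
    c=cam(n); save(c,n+'0.png'); print(n,(-c['R'].T@c['t']).round(),c['R'].round(2).tolist(),c['K'][0,0])
print(robot.read_state())
E
```

```text
top [ 430.  327. 1381.] [[0.0, -1.0, -0.0], [-1.0, -0.0, -0.08], [0.08, 0.0, -1.0]] 477.47409508281055
side [ 264. -850. 1185.] [[0.98, -0.21, -0.0], [-0.14, -0.65, -0.75], [0.16, 0.73, -0.66]] 468.3037002128269
{'time_s': 0.1, 'q': array([-1.22318904,  0.33384052,  0.03985636,  1.46621297, -0.01343874,
        1.34329029, -0.05845198]), 'qd': array([-5.17897115e-04,  5.31797792e-04, -7.14896024e-04, -3.11949196e-03,
        1.38391061e-03,  2.69754707e-05,  2.18761526e-03]), 'joint_efforts': array([ 3.03705951e-03, -6.60010958e+01,  1.36942416e+00, -4.06472790e+01,
        1.69440347e-02,  8.81827291e-03, -3.42245357e-05]), 'tcp_pos': array([280.67556531, 585.80623899, 230.49502366]), 'orientation': array([-6.95898553e-01, -3.06326611e+00,  2.29334635e-03]), 'ft_force': array([-0.0095673 ,  0.52560646,  0.02875831]), 'moment': array([0.03385316, 0.00887306, 0.00497148]), 'grip_force': 0.0, 'opening': 85.48509508440664}
```

View pics/top0.png

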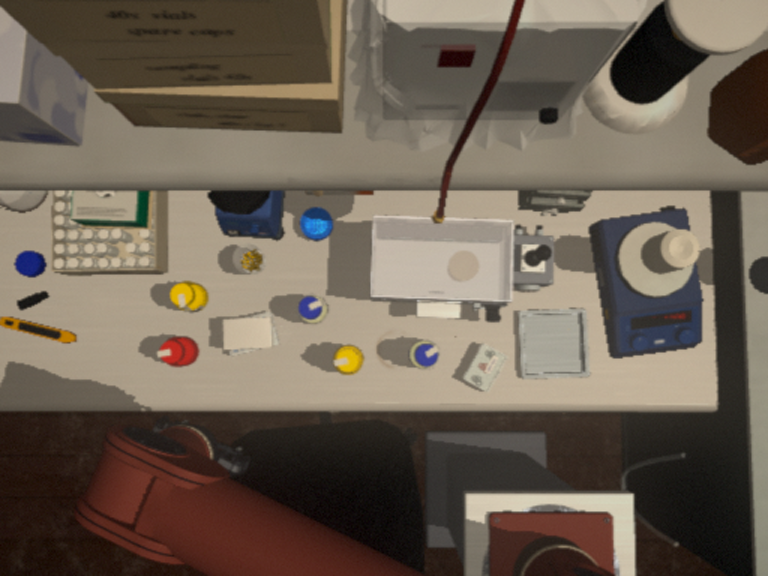

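View pics/side0.png

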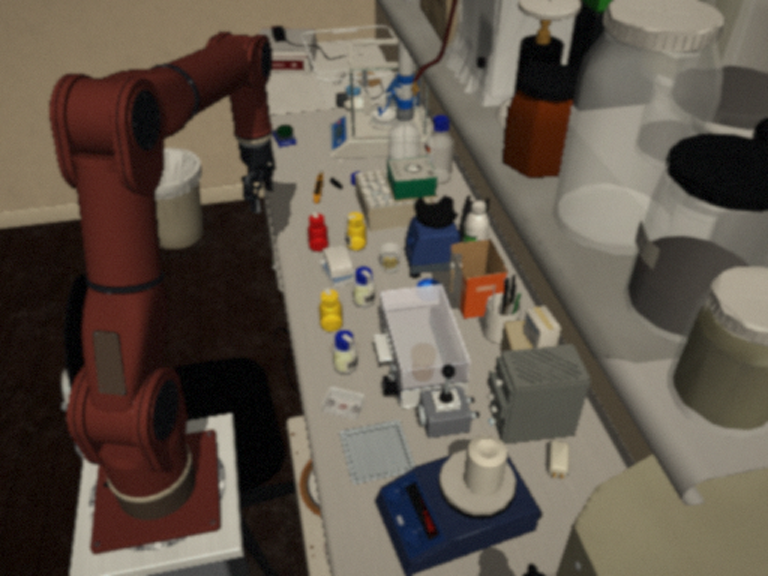

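Top (shown at 1.5x): the chamber is at (441,258), with the brown jar seen through the cover at (463,265). The lever ball is at (537,256), the thumb at (490,312), the tab at (438,310) and the tray at (554,343).

Candidates for the bottles: blue-capped with strip at (312,307) and (424,353). Look-alikes are yellow (187,295) and (348,360), red (178,351), a blue ball (30,264) and the blue tape (316,223). I choose the two blue caps and will check them in a crop.

Run:
```python
from h import *
c=cam('top'); s=cam('side')
save(c,'t1.png',(190,120,400,265),3.8)
hsv=cv2.cvtColor(c['frame'],cv2.COLOR_RGB2HSV)
m=cv2.inRange(hsv,(110,100,60),(130,255,255))
n,l,st,ce=cv2.connectedComponentsWithStats(m)
for i in range(1,n):
    if st[i,4]>30: print(st[i],ce[i].round(1),onz(c,*ce[i],97).round())
for nm,u,v,z in [('ball',537,254,170),('tray',554,343,12),('thumb',490,312,82),('tab',438,310,72),('jar',463,265,74)]:
    print(nm,onz(c,u/1.5,v/1.5,z).round())
```

```text
[145 128  42  28 430] [171.6 142.7] [665. 541.  97.]
[ 10 168  20  16 253] [ 19.6 175.4] [575. 952.  97.]
[199 198  15  14 121] [205.2 205.1] [495. 448.  97.]
[453 205  12  24 131] [460.3 219.6] [ 457. -236.   97.]
[423 225   9   8  44] [427.4 228.9] [ 432. -147.   97.]
[277 230  14  14 116] [282.8 237.1] [409. 240.  97.]
ball [583.  52. 170.]
tray [432. -13.  12.]
thumb [488. 119.  82.]
tab [492. 213.  72.]
jar [575. 166.  74.]
```

View pics/t1.png

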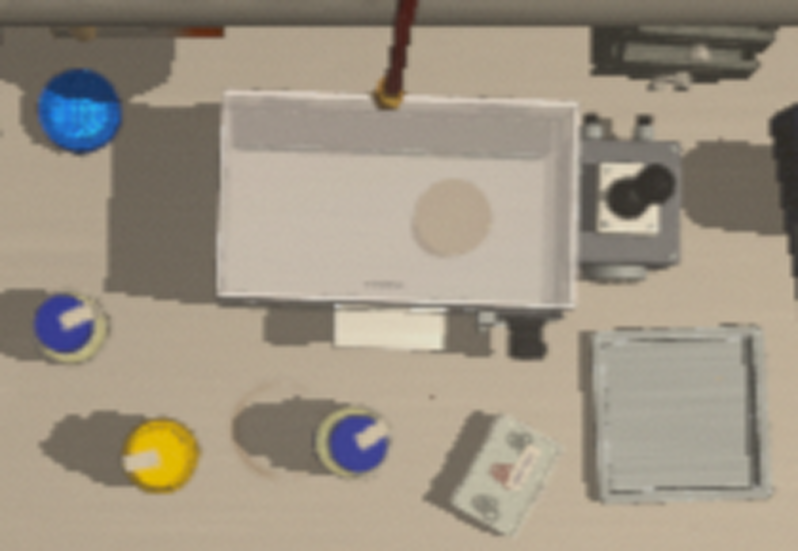

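The crop shows both blue bottles at (66,323) and (358,443), their strips pointing up-right. The shut cover has corners (225,91), (578,103), (575,306) and (218,296). The tab is at (390,328), the thumb at (527,335), and the jar at (452,217). The ball is at (655,183) or (627,198). The tray spans (597,330) to (770,500).

Run:
```python
from h import *
c=cam('top'); s=cam('side')
P=lambda u,v,z: onz(c,190+u/3.8,120+v/3.8,z)
C=[P(*p,125) for p in [(225,91),(578,103),(575,306),(218,296)]]
ctr=np.mean(C,0); print('corners',np.round(C),'ctr',ctr.round(1), [np.linalg.norm(C[i]-C[i-1]).round() for i in range(4)])
fy=(C[0]-C[1]+C[3]-C[2])[:2]; yaw=np.arctan2(-fy[0],fy[1]); fx=(C[0]-C[3]+C[1]-C[2])[:2]
print('yaw',yaw,np.arctan2(fx[1],fx[0]))
T=[P(*p,12) for p in [(597,331),(760,326),(770,496),(606,501)]]; print('tray',np.mean(T,0).round(1),[np.linalg.norm(T[i]-T[i-1]).round() for i in range(4)])
print('tab',[P(*p,70).round() for p in[(336,306),(446,310),(442,350),(334,344)]],'thumb',P(527,330,82).round(1),'ball',P(655,183,160).round(1),P(627,198,160).round(1),'jar',P(452,217,74).round(1))
R=np.array([[np.cos(yaw),-np.sin(yaw)],[np.sin(yaw),np.cos(yaw)]])
for n,p in [('tab',(-90,0)),('thumb',(-100,-75))]: print(n,(ctr[:2]+R@p).round())
# bottles: cap centre & strip
hsv=cv2.cvtColor(c['frame'],cv2.COLOR_RGB2HSV)
for (u,v) in [(66,323),(358,443)]:
    u=190+u/3.8;v=120+v/3.8
    a=np.zeros(hsv.shape[:2],np.uint8); cv2.circle(a,(int(round(u)),int(round(v))),9,255,-1)
    b=cv2.inRange(hsv,(108,110,50),(132,255,255))&a
    k=cv2.findNonZero(b).astype(np.float32); (cx,cy),r=cv2.minEnclosingCircle(k)
    d=np.zeros_like(a); cv2.circle(d,(int(round(cx)),int(round(cy))),int(r),255,-1)
    w=cv2.inRange(hsv,(0,0,110),(60,110,255))&d; wk=cv2.findNonZero(w).reshape(-1,2).mean(0)
    A=onz(c,cx,cy,97);B=onz(c,*wk,97); print('bottle',A.round(1),'r px',r,'strip dir deg',np.degrees(np.arctan2(*(B-A)[1::-1])).round(1),len(cv2.findNonZero(w)),'mm/px',1284/477)
save(s,'s1.png',(200,170,340,300),5)
```

```text
corners [[656. 330. 125.]
 [648.  83. 125.]
 [506.  87. 125.]
 [513. 335. 125.]] ctr [580.7 208.8 125. ] [np.float64(144.0), np.float64(247.0), np.float64(142.0), np.float64(247.0)]
yaw -0.0304292872929167 -0.030787596298515754
tray [432.1 -14.4  12. ] [np.float64(127.0), np.float64(123.0), np.float64(127.0), np.float64(123.0)]
tab [array([509., 250.,  70.]), array([506., 170.,  70.]), array([477., 173.,  70.]), array([482., 251.,  70.])] thumb [491.2 113.8  82. ] ball [587.2  38.8 160. ] [577.   57.9 160. ] jar [573.4 165.7  74. ]
tab [491. 212.]
thumb [478. 137.]
bottle [496.  445.4  97. ] r px 7.111791133880615 strip dir deg -56.5 22 mm/px 2.691823899371069
bottle [411.5 237.   97. ] r px 6.940280437469482 strip dir deg -52.5 22 mm/px 2.691823899371069
```

View pics/s1.png

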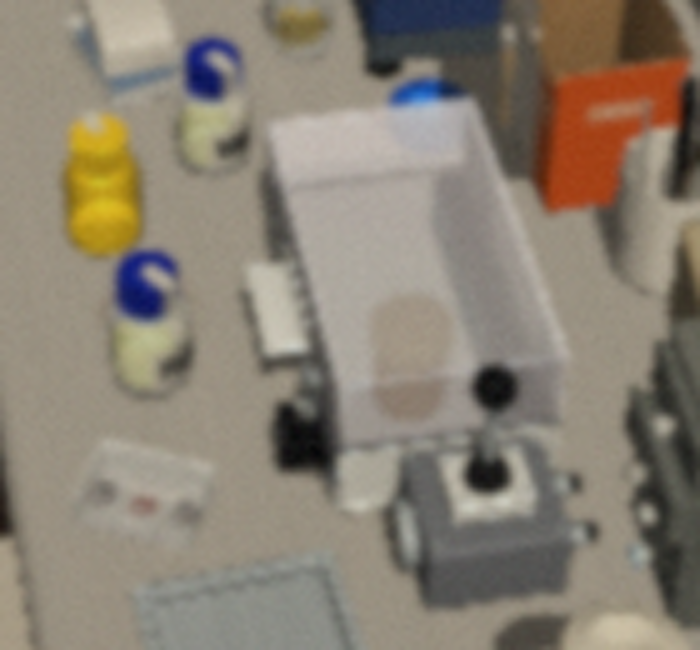

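```bash
cat >> h.py <<'E'
from scipy.spatial.transform import Rotation as Ro
CT=np.array([580.7,208.8]); YAW=-0.0306
def ch(x,y): # chamber->world xy
    c,s=np.cos(YAW),np.sin(YAW); return CT+np.array([c*x-s*y,s*x+c*y])
def plan(x,y,z,yd=None,p=None):
    st=robot.read_state(); R=Ro.from_rotvec(st['orientation']).as_matrix(); p=st['tcp_pos'] if p is None else p
    d=R.T@(np.array([x,y,z])-p)/1000
    cur=np.degrees(np.arctan2(R[1,1],R[0,1])); w=0
    if yd is not None: w=-((yd-cur+90)%180-90)/5
    print('d',d.round(4),'wz',round(w,2),'| cur yd',cur.round(1),'tilt',np.degrees(np.arccos(-R[2,2])).round(2),'pos',st['tcp_pos'].round(1),'q7',st['q'][6].round(2),'F',st['ft_force'].round(1),'open',st['opening'].round(1),'t',round(st['time_s'],2))
E
python3 - <<'E'
from h import *
c=cam('top'); s=cam('side')
f=lambda u,v:(190+u/3.8,120+v/3.8); g=lambda u,v:(200+u/5,170+v/5)
print(tri(c,f(655,183),s,g(494,387)),tri(c,f(627,198),s,g(494,387)))
print('thumb',tri(c,f(527,338),s,g(300,415)),tri(c,f(527,332),s,g(295,435)),'tabc',tri(c,f(390,328),s,g(280,313)),'jar',tri(c,f(452,217),s,g(410,328)))
for z in (52,82): print(z,[proj(c,[*ch(x,y),z]) .round(1)for x,y in((-94,-80),(-106,-102))], f(508,318),f(547,358))
plan(*ch(-106,-62),150,88.25)
E
```

```text
(array([587.96283329,  38.10468285, 157.52886933]), np.float64(0.8900726242297279)) (array([586.24723505,  52.29614635, 141.42211959]), np.float64(14.218409409014832))
thumb (array([487.05565659, 112.51690651,  75.35709475]), np.float64(2.6044191402318755)) (array([487.84869592, 110.47819493,  59.09749325]), np.float64(6.024788639819177)) tabc (array([495.07468799, 210.16827661,  67.17798885]), np.float64(3.6686746808432753)) jar (array([573.33571668, 166.35944407,  80.14737313]), np.float64(1.2846190991514232))
52 [array([320.5, 209.8]), array([328.3, 214.4])] (323.68421052631584, 203.68421052631578) (333.9473684210526, 214.21052631578948)
82 [array([322.1, 209.4]), array([330.1, 214. ])] (323.68421052631584, 203.68421052631578) (333.9473684210526, 214.21052631578948)Traceback (most recent call last):
  File "<stdin>", line 7, in <module>
  File "h.py", line 28, in plan
    print('d',d.round(4),'wz',round(w,2),'| cur yd',cur.round(1),'tilt',np.degrees(np.arccos(-R[2,2])).round(2),'pos',st['tcp_pos'].round(1),'q7',st['q'][6].round(2),'F',st['ft_force'].round(1),'open',st['opening'].round(1),'t',round(st['time_s'],2))
                                                                                                                                                                                                         ^^^^^^^^^^^^^^^^^^^
AttributeError: 'float' object has no attribute 'round'
```

```bash
sed -i "s/st\['opening'\].round(1)/round(float(st['opening']),1)/" h.py
python3 - <<'E'
from h import *
plan(477,148,140,88.25)
E
```

```text
d [-0.3662 -0.3103  0.0913] wz -4.77 | cur yd 64.4 tilt 0.02 pos [280.8 586.1 231.2] q7 -0.06 F [ 0.5 -0.2  0.4] open 85.3 t 0.4
```

```bash
R='x'
python3 -m inch '[{"dx":-0.06,"dy":-0.05,"gripper":255},{"dx":-0.11,"dy":-0.09,"gripper":255},{"dx":-0.15,"dy":-0.125,"gripper":255},{"dx":-0.19,"dy":-0.155,"gripper":255},{"dx":-0.19,"dy":-0.155,"gripper":255}]' 40
python3 -m inch '[{"dx":-0.05,"dy":-0.04,"wz":-1.2,"gripper":255},{"dx":-0.09,"dy":-0.08,"wz":-2.4,"gripper":255},{"dx":-0.13,"dy":-0.115,"dz":0.02,"wz":-3.6,"gripper":255},{"dx":-0.176,"dy":-0.155,"dz":0.04,"wz":-4.77,"gripper":255},{"dx":-0.176,"dy":-0.155,"dz":0.04,"wz":-4.77,"gripper":255}]'
python3 - <<'E'
from h import *
plan(477,148,60,88.25)
E
```

```text
d [-0.3662 -0.3103  0.1713] wz -4.77 | cur yd 64.4 tilt 0.02 pos [280.8 586.1 231.2] q7 -0.06 F [ 0.5 -0.2  0.4] open 85.3 t 0.4invalid input at $[0]: expected keys dx, dy, dz, wx, wy, wz, gripper
invalid input at $[0]: expected keys dx, dy, dz, wx, wy, wz, gripper
```

```bash
python3 -m inch '[{"dx":-0.06,"dy":-0.05,"dz":0,"wx":0,"wy":0,"wz":0,"gripper":255},{"dx":-0.11,"dy":-0.09,"dz":0,"wx":0,"wy":0,"wz":0,"gripper":255},{"dx":-0.15,"dy":-0.125,"dz":0,"wx":0,"wy":0,"wz":0,"gripper":255},{"dx":-0.19,"dy":-0.155,"dz":0,"wx":0,"wy":0,"wz":0,"gripper":255},{"dx":-0.19,"dy":-0.155,"dz":0,"wx":0,"wy":0,"wz":0,"gripper":255}]' 40
python3 -m inch '[{"dx":-0.05,"dy":-0.04,"dz":0,"wx":0,"wy":0,"wz":-1.2,"gripper":255},{"dx":-0.09,"dy":-0.08,"dz":0,"wx":0,"wy":0,"wz":-2.4,"gripper":255},{"dx":-0.13,"dy":-0.115,"dz":0.02,"wx":0,"wy":0,"wz":-3.6,"gripper":255},{"dx":-0.176,"dy":-0.155,"dz":0.04,"wx":0,"wy":0,"wz":-4.77,"gripper":255},{"dx":-0.176,"dy":-0.155,"dz":0.04,"wx":0,"wy":0,"wz":-4.77,"gripper":255}]'
python3 - <<'E'
from h import *
plan(477,148,60,88.25)
E
```

```text
time_s: 1.02
tcp_pos: [388.2, 359.8, 231.9]
orientation: [0.708, 3.06, 0.0]
ft_force: [-0.4, -0.4, -0.6]
opening: -0.1
grip_force: 0.0
time_s: 1.65
tcp_pos: [477.6, 144.5, 190.2]
orientation: [-0.055, -3.14, 0.003]
ft_force: [-0.8, -0.1, 0.1]
opening: 0.2
grip_force: 0.0
d [0.0006 0.0037 0.1302] wz -0.05 | cur yd 88.0 tilt 0.13 pos [477.6 144.5 190.2] q7 1.17 F [-0.8 -0.1  0.1] open 0.2 t 1.65
```

```bash
python3 -m inch '[{"dx":0,"dy":0.004,"dz":0.04,"wx":0,"wy":0,"wz":0,"gripper":255},{"dx":0,"dy":0.004,"dz":0.08,"wx":0,"wy":0,"wz":0,"gripper":255},{"dx":0,"dy":0.004,"dz":0.11,"wx":0,"wy":0,"wz":0,"gripper":255},{"dx":0,"dy":0.004,"dz":0.13,"wx":0,"wy":0,"wz":0,"gripper":255},{"dx":0,"dy":0.004,"dz":0.13,"wx":0,"wy":0,"wz":0,"gripper":255}]'
python3 -m inch '[{"dx":0,"dy":-0.004,"dz":0,"wx":0,"wy":0,"wz":0,"gripper":255},{"dx":0,"dy":-0.008,"dz":0,"wx":0,"wy":0,"wz":0,"gripper":255},{"dx":0,"dy":-0.012,"dz":0,"wx":0,"wy":0,"wz":0,"gripper":255},{"dx":0,"dy":-0.016,"dz":0,"wx":0,"wy":0,"wz":0,"gripper":255},{"dx":0,"dy":-0.016,"dz":0,"wx":0,"wy":0,"wz":0,"gripper":255}]'
python3 - <<'E'
from h import *
c=cam('top'); save(c,'t2.png',(190,120,400,265),3.8)
E
```

```text
time_s: 2.28
tcp_pos: [475.9, 153.6, 60.2]
orientation: [-0.046, -3.139, 0.002]
ft_force: [0.0, -0.5, 0.4]
opening: -0.2
grip_force: 0.0
time_s: 2.9
tcp_pos: [476.8, 136.4, 61.6]
orientation: [0.049, 3.141, 0.001]
ft_force: [0.8, 0.8, 1.3]
opening: -0.3
grip_force: 0.7
```

View pics/t2.png

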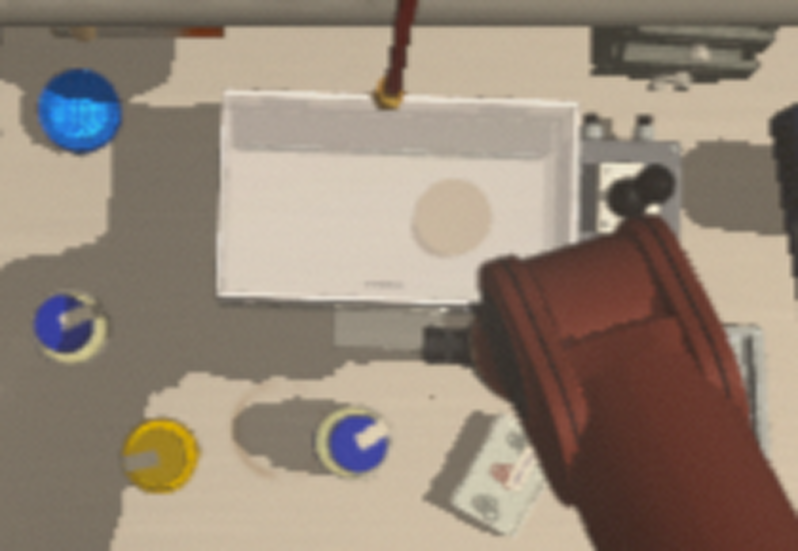

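The cover is still shut, with the gripper beside the tab at about (450,345). No contact yet, so I keep pushing.

```bash
for i in 1; do python3 -m inch '[{"dx":0,"dy":-0.003,"dz":0,"wx":0,"wy":0,"wz":0,"gripper":255},{"dx":0,"dy":-0.006,"dz":0,"wx":0,"wy":0,"wz":0,"gripper":255},{"dx":0,"dy":-0.008,"dz":0,"wx":0,"wy":0,"wz":0,"gripper":255},{"dx":0,"dy":-0.008,"dz":0,"wx":0,"wy":0,"wz":0,"gripper":255}]'
python3 -m inch '[{"dx":0,"dy":-0.002,"dz":0,"wx":0,"wy":0,"wz":0,"gripper":255},{"dx":0,"dy":-0.004,"dz":0,"wx":0,"wy":0,"wz":0,"gripper":255},{"dx":0,"dy":-0.005,"dz":0,"wx":0,"wy":0,"wz":0,"gripper":255},{"dx":0,"dy":-0.005,"dz":0,"wx":0,"wy":0,"wz":0,"gripper":255}]'; done
python3 - <<'E'
from h import *
c=cam('top'); save(c,'t3.png',(190,120,400,265),3.8)
E
```

```text
time_s: 3.45
tcp_pos: [476.5, 128.4, 61.4]
orientation: [0.048, 3.141, 0.0]
ft_force: [-0.0, 3.7, 3.3]
opening: -0.3
grip_force: 2.0
time_s: 3.95
tcp_pos: [476.3, 123.5, 61.4]
orientation: [0.048, 3.141, 0.0]
ft_force: [-0.0, 4.7, 3.1]
opening: 0.0
grip_force: 2.5
```

```bash
python3 -m inch '[{"dx":0,"dy":-0.002,"dz":0,"wx":0,"wy":0,"wz":0,"gripper":255},{"dx":0,"dy":-0.004,"dz":0,"wx":0,"wy":0,"wz":0,"gripper":255},{"dx":0,"dy":-0.004,"dz":0,"wx":0,"wy":0,"wz":0,"gripper":255},{"dx":0,"dy":-0.004,"dz":0,"wx":0,"wy":0,"wz":0,"gripper":255},{"dx":0,"dy":-0.004,"dz":0,"wx":0,"wy":0,"wz":0,"gripper":255}]'
python3 - <<'E'
from h import *
c=cam('top'); save(c,'t3.png',(190,120,400,265),3.8)
E
```

```text
time_s: 4.62
tcp_pos: [476.3, 122.5, 61.5]
orientation: [0.044, 3.14, 0.005]
ft_force: [2.4, 15.5, -2.3]
opening: -0.0
grip_force: 7.7
```

View pics/t3.png

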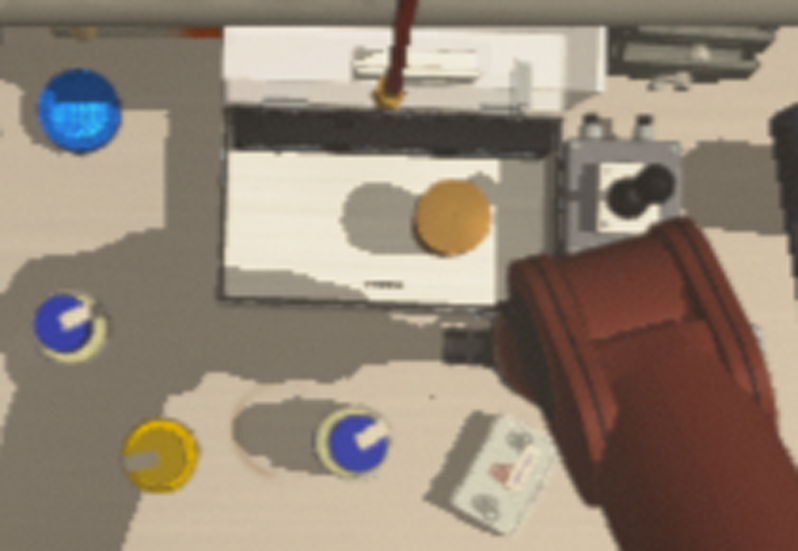

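The cover is open, standing at rear (390,65), and the jar lid is uncovered at (452,217). I back off and go to the jar.

```bash
python3 -m inch '[{"dx":0,"dy":0.008,"dz":0,"wx":0,"wy":0,"wz":0,"gripper":255},{"dx":0,"dy":0.014,"dz":0,"wx":0,"wy":0,"wz":0,"gripper":255},{"dx":0,"dy":0.016,"dz":-0.05,"wx":0,"wy":0,"wz":0,"gripper":255},{"dx":0,"dy":0.016,"dz":-0.1,"wx":0,"wy":0,"wz":0,"gripper":0},{"dx":0,"dy":0.016,"dz":-0.1,"wx":0,"wy":0,"wz":0,"gripper":0}]'
python3 - <<'E'
from h import *
plan(573.4,165.7,110,88.25)
c=cam('top'); P=lambda u,v,z: onz(c,190+u/3.8,120+v/3.8,z).round(1)
print(P(218,300,62),P(228,107,62),P(560,115,62))
print('expected outer corners',ch(-73,125),ch(73,125),ch(73,-125))
E
```

```text
time_s: 5.3
tcp_pos: [478.3, 135.0, 164.3]
orientation: [0.05, 3.137, 0.002]
ft_force: [0.2, -0.8, 1.0]
opening: 35.6
grip_force: 0.0
d [-0.0939  0.0337  0.0548] wz -0.01 | cur yd 88.2 tilt 0.26 pos [478.3 135.  164.3] q7 1.2 F [ 0.2 -0.8  1. ] open 35.6 t 5.3
[513.8 335.1  62. ] [655.8 327.9  62. ] [650.   84.4  62. ]
expected outer corners [511.55857757 335.97493348] [657.49022863 331.50803066] [649.84142243  81.62506652]
```

```bash
python3 -m inch '[{"dx":-0.045,"dy":0.017,"dz":0,"wx":0,"wy":0,"wz":0,"gripper":0},{"dx":-0.094,"dy":0.032,"dz":0,"wx":0,"wy":0,"wz":0,"gripper":0},{"dx":-0.094,"dy":0.032,"dz":0.04,"wx":0,"wy":0,"wz":0,"gripper":0},{"dx":-0.094,"dy":0.032,"dz":0.06,"wx":0,"wy":0,"wz":0,"gripper":0},{"dx":-0.094,"dy":0.032,"dz":0.06,"wx":0,"wy":0,"wz":0,"gripper":0}]'
python3 - <<'E'
from h import *
plan(573.4,165.7,50,88.25)
E
```

```text
time_s: 5.98
tcp_pos: [569.2, 163.0, 97.8]
orientation: [-0.049, -3.135, 0.006]
ft_force: [0.6, 0.4, 1.1]
opening: 85.4
grip_force: 0.0
d [-0.0044  0.003   0.0478] wz -0.01 | cur yd 88.2 tilt 0.4 pos [569.2 163.   97.8] q7 1.3 F [0.6 0.4 1.1] open 85.4 t 5.97
```

```bash
python3 -m inch '[{"dx":-0.004,"dy":0.003,"dz":0.024,"wx":0,"wy":0,"wz":0,"gripper":0},{"dx":-0.004,"dy":0.003,"dz":0.048,"wx":0,"wy":0,"wz":0,"gripper":0},{"dx":-0.004,"dy":0.003,"dz":0.048,"wx":0,"wy":0,"wz":0,"gripper":120},{"dx":-0.004,"dy":0.003,"dz":0.048,"wx":0,"wy":0,"wz":0,"gripper":255},{"dx":-0.004,"dy":0.003,"dz":0.048,"wx":0,"wy":0,"wz":0,"gripper":255}]' 35
python3 -m inch '[{"dx":0,"dy":0,"dz":0,"wx":0,"wy":0,"wz":0,"gripper":255},{"dx":0,"dy":0,"dz":0,"wx":0,"wy":0,"wz":0,"gripper":255},{"dx":0,"dy":0,"dz":-0.03,"wx":0,"wy":0,"wz":0,"gripper":255},{"dx":0,"dy":0,"dz":-0.07,"wx":0,"wy":0,"wz":0,"gripper":255},{"dx":0,"dy":0,"dz":-0.1,"wx":0,"wy":0,"wz":0,"gripper":255}]'
python3 - <<'E'
from h import *
plan(432,-14,150,88.25)
E
```

```text
time_s: 6.6
tcp_pos: [576.4, 167.6, 54.8]
orientation: [0.048, 3.139, 0.001]
ft_force: [0.3, -0.9, 2.8]
opening: 50.8
grip_force: 36.8
time_s: 7.22
tcp_pos: [575.8, 167.5, 155.3]
orientation: [0.048, 3.14, 0.001]
ft_force: [-0.2, 0.5, -2.0]
opening: 50.6
grip_force: 37.0
d [ 0.1382 -0.1858  0.005 ] wz -0.0 | cur yd 88.2 tilt 0.07 pos [575.8 167.5 155.3] q7 1.28 F [-0.2  0.5 -2. ] open 50.6 t 7.22
```

```bash
python3 -m inch '[{"dx":0.03,"dy":-0.04,"dz":0,"wx":0,"wy":0,"wz":0,"gripper":255},{"dx":0.066,"dy":-0.088,"dz":0,"wx":0,"wy":0,"wz":0,"gripper":255},{"dx":0.1,"dy":-0.135,"dz":0,"wx":0,"wy":0,"wz":0,"gripper":255},{"dx":0.128,"dy":-0.172,"dz":0,"wx":0,"wy":0,"wz":0,"gripper":255},{"dx":0.138,"dy":-0.186,"dz":0,"wx":0,"wy":0,"wz":0,"gripper":255}]'
python3 -m inch '[{"dx":0,"dy":0,"dz":0.02,"wx":0,"wy":0,"wz":0,"gripper":255},{"dx":0,"dy":0,"dz":0.05,"wx":0,"wy":0,"wz":0,"gripper":255},{"dx":0,"dy":0,"dz":0.08,"wx":0,"wy":0,"wz":0,"gripper":255},{"dx":0,"dy":0,"dz":0.09,"wx":0,"wy":0,"wz":0,"gripper":255},{"dx":0,"dy":0,"dz":0.09,"wx":0,"wy":0,"wz":0,"gripper":255}]'
python3 - <<'E'
from h import *
plan(432,-14,46,88.25)
E
```

```text
time_s: 7.85
tcp_pos: [430.5, -16.1, 153.6]
orientation: [0.052, 3.141, 0.002]
ft_force: [0.3, 1.1, -0.6]
opening: 50.7
grip_force: 37.0
time_s: 8.48
tcp_pos: [432.0, -14.1, 63.4]
orientation: [-0.048, -3.14, 0.001]
ft_force: [0.2, 0.6, 0.4]
opening: 50.6
grip_force: 37.0
d [0.     0.0001 0.0174] wz 0.0 | cur yd 88.3 tilt 0.05 pos [432.  -14.1  63.4] q7 1.51 F [0.2 0.6 0.4] open 50.6 t 8.47
```

```bash
python3 -m inch '[{"dx":0,"dy":0,"dz":0.01,"wx":0,"wy":0,"wz":0,"gripper":255},{"dx":0,"dy":0,"dz":0.015,"wx":0,"wy":0,"wz":0,"gripper":255},{"dx":0,"dy":0,"dz":0.0175,"wx":0,"wy":0,"wz":0,"gripper":255},{"dx":0,"dy":0,"dz":0.0175,"wx":0,"wy":0,"wz":0,"gripper":255}]'
python3 -m inch '[{"dx":0,"dy":0,"dz":0,"wx":0,"wy":0,"wz":0,"gripper":60},{"dx":0,"dy":0,"dz":0,"wx":0,"wy":0,"wz":0,"gripper":0},{"dx":0,"dy":0,"dz":0,"wx":0,"wy":0,"wz":0,"gripper":0},{"dx":0,"dy":0,"dz":-0.05,"wx":0,"wy":0,"wz":0,"gripper":0},{"dx":0,"dy":0,"dz":-0.11,"wx":0,"wy":0,"wz":0,"gripper":0}]'
cat > bot.py <<'E'
from h import *
def bottles(c,z=97):
    hsv=cv2.cvtColor(c['frame'],cv2.COLOR_RGB2HSV)
    b=cv2.inRange(hsv,(110,110,50),(132,255,255)); n,l,st,ce=cv2.connectedComponentsWithStats(b); out=[]
    for i in range(1,n):
        p=onz(c,*ce[i],z)
        if not(60<st[i,4]<220 and st[i,2]<20 and 380<p[0]<680 and 60<p[1]<700): continue
        k=np.argwhere(l==i)[:,::-1].astype(np.float32)
        (cx,cy),r=cv2.minEnclosingCircle(k)
        yy,xx=np.mgrid[:384,:512]; d=np.hypot(xx-cx,yy-cy)
        w=(d<r-.3)&(hsv[:,:,1]<130)&(l!=i)
        wk=np.array([xx[w].mean(),yy[w].mean()]); A=onz(c,cx,cy,z);B=onz(c,*wk,z)
        bl=onz(c,*ce[i],z); 
        out.append((A.round(1),round(r,1),int(w.sum()),'dir',np.degrees(np.arctan2(*(B-A)[1::-1])).round(1),'dir2',np.degrees(np.arctan2(*(B-bl)[1::-1])).round(1)))
    return out
E
python3 - <<'E'
from bot import *
c=cam('top'); save(c,'t4.png',(190,120,400,265),3.8)
for o in bottles(c): print(*o)
plan(411.5,237,150,88.25)
E
```

```text
time_s: 8.98
tcp_pos: [432.1, -14.3, 45.9]
orientation: [0.048, 3.141, -0.0]
ft_force: [0.2, 0.5, -0.8]
opening: 50.7
grip_force: 37.0
time_s: 9.6
tcp_pos: [431.0, -14.5, 156.5]
orientation: [-0.048, -3.139, 0.002]
ft_force: [1.7, 1.4, 0.6]
opening: 85.2
grip_force: 0.0
[495.5 446.1  97. ] 7.2 39 dir -62.1 dir2 -65.1
d [0.0317 0.2507 0.0146] wz -0.02 | cur yd 88.2 tilt 0.45 pos [435.  -14.6 164.4] q7 1.43 F [ 4.6 -0.7  7.6] open 85.6 t 9.65
```

View pics/t4.png

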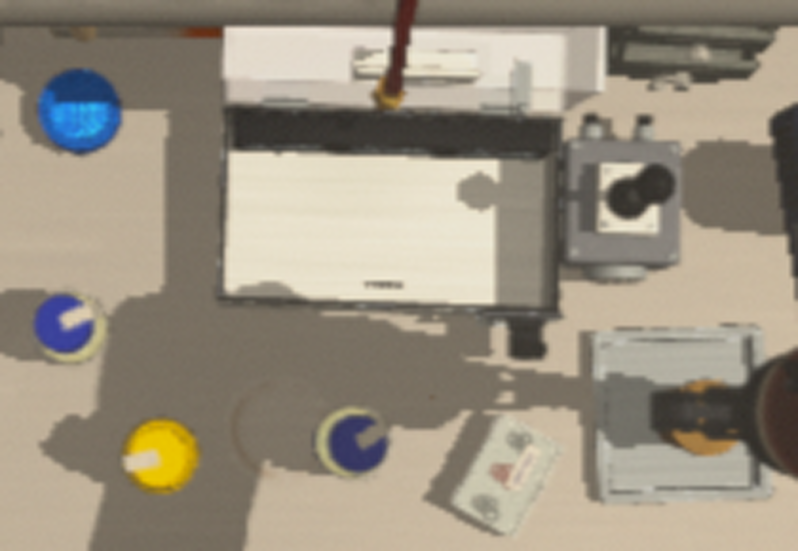

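The jar is standing in the tray at (703,418). The near bottle is at (355,443) and the left one at (66,323), neither moved. I go to the near bottle next.

```bash
python3 -m inch '[{"dx":0.005,"dy":0.05,"dz":0,"wx":0,"wy":0,"wz":2.1,"gripper":0},{"dx":0.01,"dy":0.1,"dz":0,"wx":0,"wy":0,"wz":4.2,"gripper":0},{"dx":0.015,"dy":0.15,"dz":0,"wx":0,"wy":0,"wz":6.3,"gripper":0},{"dx":0.025,"dy":0.2,"dz":0,"wx":0,"wy":0,"wz":8.4,"gripper":0},{"dx":0.03,"dy":0.25,"dz":0,"wx":0,"wy":0,"wz":10.6,"gripper":0}]'
python3 -m inch '[{"dx":0,"dy":0,"dz":0,"wx":0,"wy":0,"wz":0,"gripper":0}]'
python3 - <<'E'
from h import *
plan(411.5,237,63,35)
E
```

```text
time_s: 10.28
tcp_pos: [409.4, 236.8, 156.0]
orientation: [1.383, 2.821, 0.001]
ft_force: [1.5, -0.3, 0.1]
opening: 85.3
grip_force: 0.0
time_s: 10.4
tcp_pos: [408.7, 239.2, 155.7]
orientation: [-1.37, -2.827, -0.001]
ft_force: [0.0, -0.2, -0.1]
opening: 85.5
grip_force: 0.0
d [-0.0035  0.0008  0.0927] wz 0.65 | cur yd 38.3 tilt 0.03 pos [408.7 239.2 155.7] q7 0.05 F [ 0.  -0.2 -0.1] open 85.5 t 10.4
```

```bash
python3 -m inch '[{"dx":-0.003,"dy":0.001,"dz":0.03,"wx":0,"wy":0,"wz":0.65,"gripper":0},{"dx":-0.003,"dy":0.001,"dz":0.07,"wx":0,"wy":0,"wz":0.65,"gripper":0},{"dx":-0.003,"dy":0.001,"dz":0.091,"wx":0,"wy":0,"wz":0.65,"gripper":0},{"dx":-0.003,"dy":0.001,"dz":0.091,"wx":0,"wy":0,"wz":0.65,"gripper":60},{"dx":-0.003,"dy":0.001,"dz":0.091,"wx":0,"wy":0,"wz":0.65,"gripper":255}]' 50
python3 -m inch '[{"dx":0,"dy":0,"dz":0,"wx":0,"wy":0,"wz":0,"gripper":255},{"dx":0,"dy":0,"dz":0,"wx":0,"wy":0,"wz":0,"gripper":255},{"dx":0,"dy":0,"dz":0,"wx":0,"wy":0,"wz":0,"gripper":255}]'
python3 -m inch '[{"dx":0,"dy":0,"dz":-0.03,"wx":0,"wy":0,"wz":0,"gripper":255},{"dx":0,"dy":0,"dz":-0.07,"wx":0,"wy":0,"wz":0,"gripper":255},{"dx":0,"dy":0,"dz":-0.1,"wx":0,"wy":0,"wz":0,"gripper":255},{"dx":0,"dy":0,"dz":-0.11,"wx":0,"wy":0,"wz":0,"gripper":255}]'
python3 - <<'E'
from h import *
print(ch(-10,0),ch(-10,75),ch(-10,-70))
plan(*ch(-10,-50),173,88.25)
E
```

```text
time_s: 11.02
tcp_pos: [413.1, 233.4, 65.8]
orientation: [1.454, 2.784, 0.001]
ft_force: [0.4, 0.3, 0.4]
opening: 51.3
grip_force: 0.0
time_s: 11.4
tcp_pos: [413.4, 233.9, 66.2]
orientation: [1.453, 2.784, 0.003]
ft_force: [-0.5, -0.7, 8.1]
opening: 41.0
grip_force: 50.4
time_s: 11.9
tcp_pos: [413.1, 234.0, 176.6]
orientation: [1.453, 2.784, 0.004]
ft_force: [0.2, 0.9, -3.7]
opening: 40.9
grip_force: 52.0
[570.70468143 209.10595225] [572.99932329 284.07084149] [568.5630157  139.13872229]
d [-0.1507  0.0853  0.0038] wz -10.68 | cur yd 34.9 tilt 0.17 pos [413.1 234.  176.6] q7 0.0 F [ 0.2  0.9 -3.7] open 40.9 t 11.9
```

Run:
```python
from h import *
plan(*ch(-10,0),177,88.25)
```

```text
d [-1.105e-01  1.151e-01 -1.000e-04] wz -10.68 | cur yd 34.9 tilt 0.17 pos [413.1 234.  176.6] q7 0.0 F [ 0.2  0.9 -3.7] open 40.9 t 11.9
```

```bash
python3 -m inch '[{"dx":-0.02,"dy":0.02,"dz":0,"wx":0,"wy":0,"wz":-1.5,"gripper":255},{"dx":-0.045,"dy":0.047,"dz":0,"wx":0,"wy":0,"wz":-3.5,"gripper":255},{"dx":-0.07,"dy":0.073,"dz":0,"wx":0,"wy":0,"wz":-5.5,"gripper":255},{"dx":-0.095,"dy":0.1,"dz":0,"wx":0,"wy":0,"wz":-7.5,"gripper":255},{"dx":-0.1105,"dy":0.115,"dz":0,"wx":0,"wy":0,"wz":-9.3,"gripper":255}]'
python3 -m inch '[{"dx":0,"dy":0,"dz":0,"wx":0,"wy":0,"wz":-1,"gripper":255},{"dx":0,"dy":0,"dz":0,"wx":0,"wy":0,"wz":-1.35,"gripper":255},{"dx":0,"dy":0,"dz":0,"wx":0,"wy":0,"wz":-1.35,"gripper":255}]'
python3 - <<'E'
from bot import *
plan(*ch(-10,0),78.5,88.25)
c=cam('side'); save(c,'s2.png',(200,120,340,300),3.3)
E
```

```text
time_s: 12.52
tcp_pos: [570.9, 207.7, 173.1]
orientation: [-0.229, -3.132, 0.003]
ft_force: [-0.1, -0.0, -2.8]
opening: 40.9
grip_force: 52.0
time_s: 12.9
tcp_pos: [569.4, 208.7, 174.2]
orientation: [-0.053, -3.14, 0.001]
ft_force: [-0.4, 0.5, -3.2]
opening: 40.7
grip_force: 52.0
d [-0.0014  0.0005  0.0957] wz -0.04 | cur yd 88.1 tilt 0.06 pos [569.4 208.7 174.2] q7 1.17 F [-0.4  0.5 -3.2] open 40.7 t 12.9
```

View pics/s2.png

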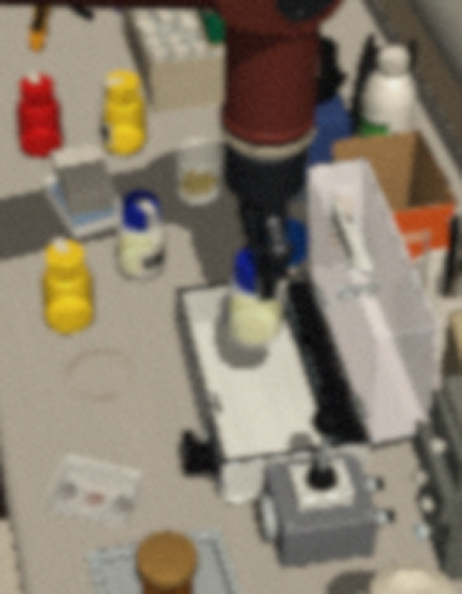

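The bottle is held upright over the chamber at (255,300). The left bottle at (140,235) has not moved. I lower and release.

```bash
python3 -m inch '[{"dx":-0.001,"dy":0,"dz":0.03,"wx":0,"wy":0,"wz":0,"gripper":255},{"dx":-0.001,"dy":0,"dz":0.065,"wx":0,"wy":0,"wz":0,"gripper":255},{"dx":-0.001,"dy":0,"dz":0.085,"wx":0,"wy":0,"wz":0,"gripper":255},{"dx":-0.001,"dy":0,"dz":0.092,"wx":0,"wy":0,"wz":0,"gripper":255},{"dx":-0.001,"dy":0,"dz":0.0955,"wx":0,"wy":0,"wz":0,"gripper":255}]'
python3 -m inch '[{"dx":0,"dy":0,"dz":0,"wx":0,"wy":0,"wz":0,"gripper":255},{"dx":0,"dy":0,"dz":0,"wx":0,"wy":0,"wz":0,"gripper":255}]'
python3 -m inch '[{"dx":0,"dy":0,"dz":0,"wx":0,"wy":0,"wz":0,"gripper":70},{"dx":0,"dy":0,"dz":0,"wx":0,"wy":0,"wz":0,"gripper":70},{"dx":0,"dy":0,"dz":0,"wx":0,"wy":0,"wz":0,"gripper":70},{"dx":0,"dy":0,"dz":-0.04,"wx":0,"wy":0,"wz":0,"gripper":70},{"dx":0,"dy":0,"dz":-0.1,"wx":0,"wy":0,"wz":0,"gripper":70}]'
python3 - <<'E'
from h import *
plan(495.5,446,175,35)
E
```

```text
time_s: 13.58
tcp_pos: [571.1, 208.8, 79.7]
orientation: [0.052, 3.141, 0.0]
ft_force: [0.2, -0.3, -2.3]
opening: 40.8
grip_force: 52.0
time_s: 13.82
tcp_pos: [571.5, 208.8, 80.2]
orientation: [0.052, 3.14, 0.001]
ft_force: [-0.5, 0.1, -2.4]
opening: 40.8
grip_force: 52.0
time_s: 14.45
tcp_pos: [569.8, 208.1, 178.8]
orientation: [-0.052, -3.138, 0.003]
ft_force: [1.0, -0.0, 0.5]
opening: 62.0
grip_force: 0.0
d [0.0821 0.2353 0.0036] wz 10.62 | cur yd 88.1 tilt 0.22 pos [569.8 208.1 178.8] q7 1.17 F [ 1.  -0.   0.5] open 62.0 t 14.45
```

```bash
python3 -m inch '[{"dx":0.015,"dy":0.045,"dz":0,"wx":0,"wy":0,"wz":2,"gripper":0},{"dx":0.03,"dy":0.09,"dz":0,"wx":0,"wy":0,"wz":4,"gripper":0},{"dx":0.045,"dy":0.13,"dz":0,"wx":0,"wy":0,"wz":6,"gripper":0},{"dx":0.045,"dy":0.13,"dz":0,"wx":0,"wy":0,"wz":8,"gripper":0},{"dx":0.045,"dy":0.13,"dz":0,"wx":0,"wy":0,"wz":10,"gripper":0}]'
python3 - <<'E'
from bot import *
c=cam('top'); save(c,'t5.png',(190,120,400,265),3.8)
for z in (97,109):
  for o in bottles(c,z): print(*o)
E
```

```text
time_s: 15.08
tcp_pos: [529.9, 340.8, 179.3]
orientation: [1.381, 2.822, -0.0]
ft_force: [0.4, -0.1, 0.0]
opening: 85.4
grip_force: 0.0
[568. 208.  97.] 7.0 36 dir -7.7 dir2 -6.4
[495.3 446.3  97. ] 7.1 45 dir -61.9 dir2 -62.7
[566.7 209.1 109. ] 7.0 36 dir -7.7 dir2 -6.4
[494.7 445.2 109. ] 7.1 45 dir -61.9 dir2 -62.7
```

View pics/t5.png

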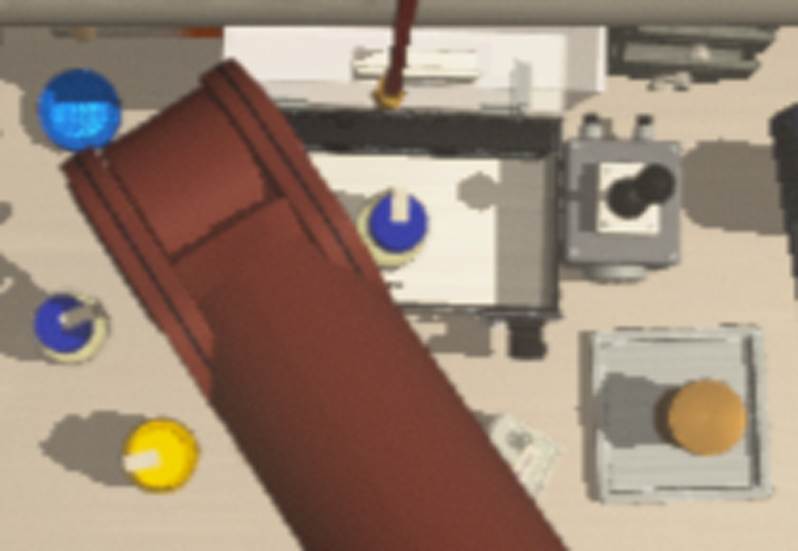

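The first bottle stands in the chamber at (398,222) with its strip pointing to the rear. The left bottle at (66,323) still points about -61°.

Run:
```python
from h import *
plan(495.5,446,160,28.7)
```

```text
d [0.105  0.0366 0.0193] wz 1.73 | cur yd 37.3 tilt 0.01 pos [530.1 340.4 179.3] q7 0.09 F [-0.2 -0.5  0.2] open 85.3 t 15.12
```

```bash
python3 -m inch '[{"dx":0.04,"dy":0.014,"dz":0,"wx":0,"wy":0,"wz":0.8,"gripper":0},{"dx":0.08,"dy":0.028,"dz":0.01,"wx":0,"wy":0,"wz":1.73,"gripper":0},{"dx":0.105,"dy":0.0366,"dz":0.02,"wx":0,"wy":0,"wz":1.73,"gripper":0},{"dx":0.105,"dy":0.0366,"dz":0.02,"wx":0,"wy":0,"wz":1.73,"gripper":0}]'
python3 - <<'E'
from h import *
plan(495.5,446,65,28.7)
E
```

```text
time_s: 15.62
tcp_pos: [492.3, 447.0, 157.7]
orientation: [-1.574, -2.718, 0.003]
ft_force: [0.1, -0.9, -0.0]
opening: 85.1
grip_force: 0.0
d [-0.0024  0.0025  0.0927] wz 0.23 | cur yd 29.9 tilt 0.13 pos [492.3 447.  157.7] q7 -0.2 F [ 0.1 -0.9 -0. ] open 85.1 t 15.62
```

```bash
python3 -m inch '[{"dx":-0.0015,"dy":0.001,"dz":0.03,"wx":0,"wy":0,"wz":0.23,"gripper":0},{"dx":-0.0015,"dy":0.001,"dz":0.07,"wx":0,"wy":0,"wz":0.23,"gripper":0},{"dx":-0.0015,"dy":0.001,"dz":0.0925,"wx":0,"wy":0,"wz":0.23,"gripper":0},{"dx":-0.0015,"dy":0.001,"dz":0.0925,"wx":0,"wy":0,"wz":0.23,"gripper":60},{"dx":-0.0015,"dy":0.001,"dz":0.0925,"wx":0,"wy":0,"wz":0.23,"gripper":255}]' 50
python3 -m inch '[{"dx":0,"dy":0,"dz":0,"wx":0,"wy":0,"wz":0,"gripper":255},{"dx":0,"dy":0,"dz":0,"wx":0,"wy":0,"wz":0,"gripper":255},{"dx":0,"dy":0,"dz":0,"wx":0,"wy":0,"wz":0,"gripper":255}]'
python3 -m inch '[{"dx":0,"dy":0,"dz":-0.03,"wx":0,"wy":0,"wz":0,"gripper":255},{"dx":0,"dy":0,"dz":-0.07,"wx":0,"wy":0,"wz":0,"gripper":255},{"dx":0,"dy":0,"dz":-0.1,"wx":0,"wy":0,"wz":0,"gripper":255},{"dx":0,"dy":0,"dz":-0.11,"wx":0,"wy":0,"wz":0,"gripper":255}]'
python3 - <<'E'
from h import *
plan(*ch(-10,80),175,88.25)
E
```

```text
time_s: 16.25
tcp_pos: [497.1, 444.0, 68.2]
orientation: [1.61, 2.696, 0.002]
ft_force: [-0.4, -0.6, 0.0]
opening: 51.3
grip_force: 0.0
time_s: 16.62
tcp_pos: [497.0, 444.7, 68.8]
orientation: [1.61, 2.696, 0.004]
ft_force: [0.2, -1.9, 6.9]
opening: 41.1
grip_force: 51.4
time_s: 17.12
tcp_pos: [496.6, 444.9, 179.1]
orientation: [1.61, 2.697, 0.005]
ft_force: [-0.7, -0.7, -3.0]
opening: 40.6
grip_force: 51.6
d [-0.1735 -0.0065  0.0039] wz -11.99 | cur yd 28.3 tilt 0.18 pos [496.6 444.9 179.1] q7 -0.22 F [-0.7 -0.7 -3. ] open 40.6 t 17.12
```

```bash
python3 -m inch '[{"dx":-0.03,"dy":-0.001,"dz":0,"wx":0,"wy":0,"wz":-2,"gripper":255},{"dx":-0.07,"dy":-0.003,"dz":0,"wx":0,"wy":0,"wz":-4,"gripper":255},{"dx":-0.11,"dy":-0.004,"dz":0,"wx":0,"wy":0,"wz":-6,"gripper":255},{"dx":-0.15,"dy":-0.006,"dz":0,"wx":0,"wy":0,"wz":-8,"gripper":255},{"dx":-0.1735,"dy":-0.0065,"dz":0,"wx":0,"wy":0,"wz":-10,"gripper":255}]'
python3 -m inch '[{"dx":0,"dy":0,"dz":0,"wx":0,"wy":0,"wz":-1,"gripper":255},{"dx":0,"dy":0,"dz":0,"wx":0,"wy":0,"wz":-1.95,"gripper":255},{"dx":0,"dy":0,"dz":0,"wx":0,"wy":0,"wz":-1.95,"gripper":255},{"dx":0,"dy":0,"dz":0,"wx":0,"wy":0,"wz":-1.95,"gripper":255}]'
python3 - <<'E'
from h import *
plan(*ch(-10,80),81,88.25)
E
```

```text
time_s: 17.75
tcp_pos: [573.0, 285.5, 175.6]
orientation: [-0.315, -3.125, 0.003]
ft_force: [0.1, 0.4, -3.4]
opening: 40.1
grip_force: 51.4
time_s: 18.25
tcp_pos: [572.1, 288.4, 176.2]
orientation: [-0.056, -3.14, 0.001]
ft_force: [0.4, -0.4, -3.1]
opening: 40.2
grip_force: 51.4
d [-0.0011  0.0007  0.0952] wz -0.06 | cur yd 88.0 tilt 0.06 pos [572.1 288.4 176.2] q7 1.05 F [ 0.4 -0.4 -3.1] open 40.2 t 18.25
```

```bash
python3 -m inch '[{"dx":-0.001,"dy":0,"dz":0.03,"wx":0,"wy":0,"wz":0,"gripper":255},{"dx":-0.001,"dy":0,"dz":0.065,"wx":0,"wy":0,"wz":0,"gripper":255},{"dx":-0.001,"dy":0,"dz":0.085,"wx":0,"wy":0,"wz":0,"gripper":255},{"dx":-0.001,"dy":0,"dz":0.093,"wx":0,"wy":0,"wz":0,"gripper":255},{"dx":-0.001,"dy":0,"dz":0.0965,"wx":0,"wy":0,"wz":0,"gripper":255}]'
python3 -m inch '[{"dx":0,"dy":0,"dz":0,"wx":0,"wy":0,"wz":0,"gripper":255},{"dx":0,"dy":0,"dz":0,"wx":0,"wy":0,"wz":0,"gripper":255}]'
python3 -m inch '[{"dx":0,"dy":0,"dz":0,"wx":0,"wy":0,"wz":0,"gripper":70},{"dx":0,"dy":0,"dz":0,"wx":0,"wy":0,"wz":0,"gripper":70},{"dx":0,"dy":0,"dz":0,"wx":0,"wy":0,"wz":0,"gripper":70},{"dx":0,"dy":0,"dz":-0.04,"wx":0,"wy":0,"wz":0,"gripper":70},{"dx":0,"dy":0,"dz":-0.1,"wx":0,"wy":0,"wz":0,"gripper":70}]'
python3 -m inch '[{"dx":0.04,"dy":0.03,"dz":-0.02,"wx":0,"wy":0,"wz":0,"gripper":70},{"dx":0.08,"dy":0.07,"dz":-0.04,"wx":0,"wy":0,"wz":0,"gripper":70},{"dx":0.1,"dy":0.12,"dz":-0.05,"wx":0,"wy":0,"wz":0,"gripper":70},{"dx":0.1,"dy":0.17,"dz":-0.05,"wx":0,"wy":0,"wz":0,"gripper":70},{"dx":0.1,"dy":0.2,"dz":-0.05,"wx":0,"wy":0,"wz":0,"gripper":70}]'
python3 - <<'E'
from bot import *
c=cam('top'); save(c,'t6.png',(210,120,360,240),5)
for o in bottles(c,109): print(*o)
s=cam('side'); save(s,'s3.png',(240,190,330,290),6)
plan(0,0,0)
E
```

```text
time_s: 18.88
tcp_pos: [573.8, 288.7, 80.8]
orientation: [0.053, 3.14, 0.0]
ft_force: [-3.6, -4.9, 15.7]
opening: 40.8
grip_force: 53.6
time_s: 19.12
tcp_pos: [573.9, 288.8, 81.2]
orientation: [0.053, 3.14, 0.001]
ft_force: [0.7, 0.4, -3.3]
opening: 40.7
grip_force: 51.8
time_s: 19.75
tcp_pos: [572.3, 288.0, 179.7]
orientation: [-0.053, -3.138, 0.004]
ft_force: [0.8, 1.6, -0.5]
opening: 61.7
grip_force: 0.0
time_s: 20.38
tcp_pos: [479.0, 494.7, 230.4]
orientation: [-0.049, -3.141, -0.002]
ft_force: [1.0, -0.1, 0.5]
opening: 61.6
grip_force: 0.0
[571.5 287.9 109. ] 7.0 42 dir -6.8 dir2 -7.8
[566.7 209.1 109. ] 7.0 40 dir -5.1 dir2 -3.8
d [ 0.4632 -0.5095  0.2297] wz 0 | cur yd 88.3 tilt 0.09 pos [478.2 495.6 229.4] q7 0.7 F [-0.3  0.6  0.3] open 61.7 t 20.48
```

View pics/t6.png

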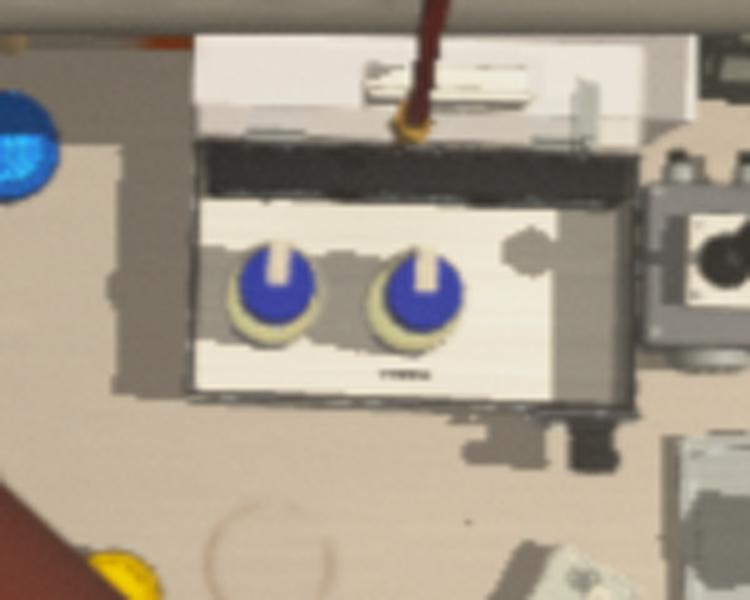

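Both caps are in the chamber, at (278,285) and (425,290), with strips pointing to the rear. The tab is at (447,85), the hose fitting at (412,120). I check hose and shelf before going behind the tab.

Run:
```python
from h import *
c=cam('top'); s=cam('side'); save(s,'s4.png',(220,10,400,190),3.3)
print('tab at z225',onz(c,299.4,137,225).round(),'pred',ch(71.5,0).round())
for z in (0,200,300,400,600): print('shelf edge',z,onz(c,300,126,z).round())
e=(292.6,144.5); print(tri(c,e,s,(277,52)))
for z in(100,200,300,400,500,600): 
  p=onz(c,*e,z); print(z,p.round(),proj(s,p).round())
```

```text
tab at z225 [656. 207. 225.] pred [652. 207.]
shelf edge 0 [732. 181.   0.]
shelf edge 200 [688. 203. 200.]
shelf edge 300 [666. 213. 300.]
shelf edge 400 [645. 224. 400.]
shelf edge 600 [601. 245. 600.]
(array([560.89258215, 262.67289781, 665.52750915]), np.float64(5.473045684598133))
100 [659. 212. 100.] [303. 218.]
200 [641. 221. 200.] [299. 194.]
300 [624. 230. 300.] [295. 168.]
400 [606. 239. 400.] [290. 140.]
500 [588. 248. 500.] [285. 110.]
600 [570. 257. 600.] [279.  76.]
```

View pics/s4.png

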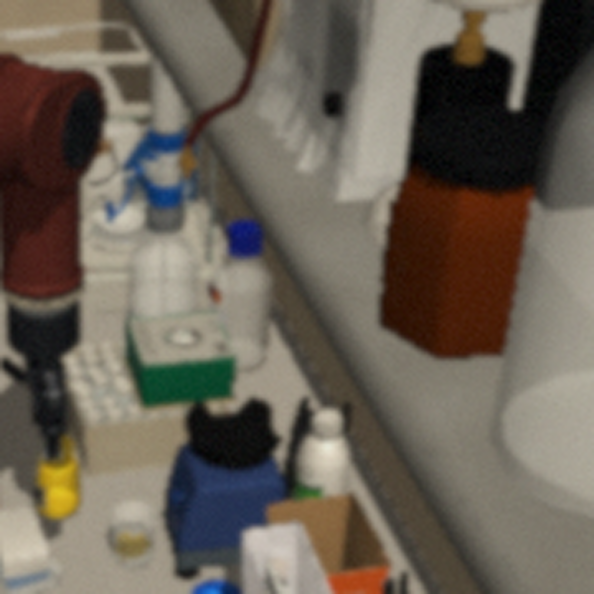

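The side crop shows the shelf's front edge running from (205,140) to (470,590). The hose fitting at (187,160) is far up, at z about 650. I now get the shelf edge height.

Run:
```python
from h import *
c=cam('top'); s=cam('side')
a=np.array([282,52.]);b=np.array([362,189.]);n=np.array([b[1]-a[1],-(b[0]-a[0])]);n/=np.linalg.norm(n)
for z in range(0,500,50):
  print(z,[ (onz(c,u,126,z)[0].round(),(n@(proj(s,onz(c,u,126,z))-a)).round(1)) for u in(250,300)])
plan(*ch(97,0),300,88.25)
```

```text
0 [(np.float64(732.0), np.float64(-55.6)), (np.float64(732.0), np.float64(-58.9))]
50 [(np.float64(721.0), np.float64(-52.3)), (np.float64(721.0), np.float64(-55.4))]
100 [(np.float64(710.0), np.float64(-48.9)), (np.float64(710.0), np.float64(-51.7))]
150 [(np.float64(699.0), np.float64(-45.3)), (np.float64(699.0), np.float64(-47.8))]
200 [(np.float64(688.0), np.float64(-41.6)), (np.float64(688.0), np.float64(-43.8))]
250 [(np.float64(677.0), np.float64(-37.7)), (np.float64(677.0), np.float64(-39.6))]
300 [(np.float64(666.0), np.float64(-33.6)), (np.float64(666.0), np.float64(-35.2))]
350 [(np.float64(655.0), np.float64(-29.3)), (np.float64(656.0), np.float64(-30.7))]
400 [(np.float64(645.0), np.float64(-24.8)), (np.float64(645.0), np.float64(-25.9))]
450 [(np.float64(634.0), np.float64(-20.1)), (np.float64(634.0), np.float64(-20.9))]
d [-0.2066 -0.2775 -0.0693] wz -0.06 | cur yd 88.0 tilt 0.05 pos [481.  490.4 230.4] q7 0.7 F [0.1 0.1 0.2] open 61.6 t 20.68
```

Run:
```python
from h import *
c=cam('top'); s=cam('side')
print([(v,*c['frame'][v,215]) for v in range(96,134,2)])
for r in (120,150,170): print(r,[(u,*map(int,s['frame'][r,u])) for u in range(290,375,4)])
save(s,'s5.png',None,1.5)
```

```text
[(96, np.uint8(158), np.uint8(147), np.uint8(130)), (98, np.uint8(158), np.uint8(148), np.uint8(129)), (100, np.uint8(157), np.uint8(147), np.uint8(128)), (102, np.uint8(158), np.uint8(146), np.uint8(128)), (104, np.uint8(159), np.uint8(147), np.uint8(129)), (106, np.uint8(159), np.uint8(148), np.uint8(129)), (108, np.uint8(159), np.uint8(149), np.uint8(131)), (110, np.uint8(159), np.uint8(149), np.uint8(129)), (112, np.uint8(159), np.uint8(147), np.uint8(128)), (114, np.uint8(160), np.uint8(149), np.uint8(130)), (116, np.uint8(153), np.uint8(141), np.uint8(123)), (118, np.uint8(147), np.uint8(137), np.uint8(119)), (120, np.uint8(141), np.uint8(131), np.uint8(115)), (122, np.uint8(124), np.uint8(117), np.uint8(102)), (124, np.uint8(110), np.uint8(102), np.uint8(89)), (126, np.uint8(85), np.uint8(78), np.uint8(67)), (128, np.uint8(107), np.uint8(94), np.uint8(76)), (130, np.uint8(118), np.uint8(107), np.uint8(91)), (132, np.uint8(118), np.uint8(109), np.uint8(95))]
120 [(290, 51, 87, 64), (294, 150, 143, 128), (298, 132, 126, 114), (302, 160, 150, 135), (306, 159, 151, 135), (310, 98,
[... 557 characters left out ...]
0, 67, 62, 55), (334, 81, 72, 59), (338, 77, 68, 54), (342, 65, 60, 50), (346, 82, 78, 71), (350, 105, 100, 91), (354, 120, 115, 103), (358, 129, 123, 109), (362, 130, 126, 109), (366, 128, 122, 109), (370, 124, 119, 107), (374, 120, 113, 105)]
170 [(290, 35, 49, 81), (294, 106, 107, 117), (298, 174, 167, 163), (302, 186, 177, 168), (306, 194, 186, 177), (310, 175, 166, 158), (314, 138, 105, 67), (318, 133, 99, 63), (322, 132, 98, 61), (326, 68, 49, 31), (330, 80, 60, 37), (334, 147, 135, 119), (338, 101, 95, 85), (342, 75, 72, 62), (346, 79, 68, 55), (350, 81, 74, 59), (354, 63, 59, 50), (358, 80, 76, 68), (362, 103, 99, 88), (366, 118, 112, 101), (370, 128, 121, 107), (374, 132, 124, 113)]
```

View pics/s5.png

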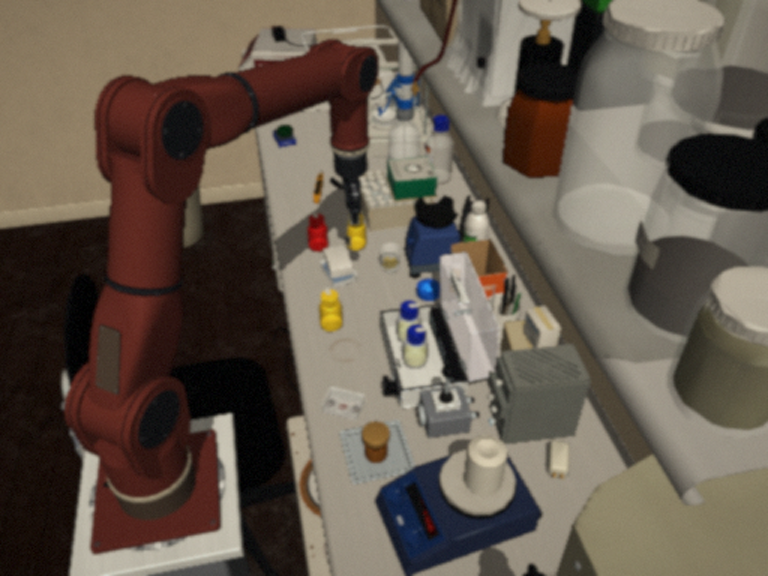

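The side view shows both bottles upright in the chamber at (408,318) and (415,345), and the jar in the tray at (375,440). The shelf slab appears to overhang the rear at z about 540 to 690, so I check wrist height against it.

Run:
```python
from h import *
s=cam('side');c=cam('top')
for z in range(400,700,50): print(z,(proj(s,[481,491,z])*1.5).round())
for rows,name in((((309,120),(337,170)),'left'),(((328,120),(356,170)),'right')):
  a,b=map(lambda p:np.array(p,float),rows);n=np.array([b[1]-a[1],-(b[0]-a[0])]);n/=np.linalg.norm(n)
  for row in (121,126):
    zs=np.arange(300,900,5); d=[n@(proj(s,onz(c,250,row,z))-a) for z in zs]; z=zs[np.argmin(np.abs(d))]; print(name,row,z,onz(c,250,row,z).round())
```

```text
400 [349. 153.]
450 [349. 133.]
500 [348. 111.]
550 [347.  89.]
600 [346.  65.]
650 [345.  40.]
left 121 520 [628. 328. 520.]
left 126 550 [612. 328. 550.]
right 121 680 [591. 328. 680.]
right 126 700 [579. 328. 700.]
```

The shelf (z about 530 or more, x over 600) would hit a vertical wrist behind the tab. I will tilt the tool 30°, wrist toward the robot, and plan the arc.

```bash
cat > arc.py <<'E'
from h import *
Rc=Ro.from_euler('z',YAW)
def pose(x,y,z,phi): # chamber coords mm, tilt deg
    # tool axes: x=-X, y=+Y, z=-Z in chamber, then tilted so that tool z leans to +X
    base=Ro.from_matrix(np.array([[-1,0,0],[0,1,0],[0,0,-1.]]).T)
    R=Rc*Ro.from_euler('y',-phi,degrees=True)*base
    w=ch(x,y); return np.array([w[0],w[1],z]),R
def rows(ts):
    st=robot.read_state(); R0=Ro.from_rotvec(st['orientation']); p0=st['tcp_pos']
    print('pos',p0.round(1),'F',st['ft_force'].round(1),'t',round(st['time_s'],2),'q',st['q'].round(2))
    for t in ts:
        p,R=pose(*t); d=R0.inv().apply(p-p0)/1000; w=np.degrees((R0.inv()*R).as_rotvec())/5
        print(np.round(t,1),'d',d.round(4),'w',w.round(2))
def tabtcp(th,phi,r=168,press=0,y=-10):
    th,ph=np.radians(th),np.radians(phi)
    h=10+max(0,(178-r)*np.tan(th+ph-np.pi/2)) if th+ph<2.9 else 10
    if th+ph<=np.pi/2: h=10
    h-=press
    o=np.array([-np.cos(th),np.sin(th)]);n=np.array([np.sin(th),np.cos(th)]);ex=np.array([np.cos(ph),np.sin(ph)])
    q=np.array([73,62])+r*o+h*n+11*ex; return (q[0],y,q[1],phi)
E
python3 - <<'E'
from arc import *
rows([(-20,120,262,15),(-20,-10,262,30)])
a=tabtcp(86,30,press=-12); print(a,tabtcp(86,30))
E
```

```text
pos [480.7 490.9 230.7] F [-0.8  0.1  0.2] t 20.88 q [-0.92  0.41  0.08  1.37 -0.03  1.37  0.7 ]
[-20 120 262  15] d [-0.0893 -0.1585 -0.0312] w [-0.01 -3.   -0.05]
[-20 -10 262  30] d [-0.0899 -0.2885 -0.0313] w [-0.01 -6.   -0.05]
(np.float64(97.61904592326661), -10, np.float64(236.9656279211057), 30) (np.float64(85.64827732014872), -10, np.float64(236.12855023617618), 30)
```

```bash
python3 -m inch '[{"dx":-0.01,"dy":-0.055,"dz":-0.02,"wx":0,"wy":-1.2,"wz":0,"gripper":255},{"dx":-0.03,"dy":-0.11,"dz":-0.03,"wx":0,"wy":-2.4,"wz":0,"gripper":255},{"dx":-0.05,"dy":-0.165,"dz":-0.031,"wx":0,"wy":-3.6,"wz":0,"gripper":255},{"dx":-0.07,"dy":-0.22,"dz":-0.031,"wx":0,"wy":-4.8,"wz":0,"gripper":255},{"dx":-0.09,"dy":-0.27,"dz":-0.031,"wx":0,"wy":-6,"wz":0,"gripper":255}]'
python3 -m inch '[{"dx":0,"dy":-0.018,"dz":0,"wx":0,"wy":0,"wz":0,"gripper":255},{"dx":0,"dy":-0.018,"dz":0,"wx":0,"wy":0,"wz":0,"gripper":255}]'
python3 - <<'E'
from arc import *
rows([(40,-10,264,30),(100,-10,262,30),(100,-10,237,30)])
E
```

```text
time_s: 21.5
tcp_pos: [561.5, 216.4, 262.1]
orientation: [0.046, 2.613, -0.011]
ft_force: [0.7, -0.9, 0.2]
opening: 0.2
grip_force: 0.0
time_s: 21.75
tcp_pos: [560.5, 200.0, 262.1]
orientation: [0.047, 2.618, -0.011]
ft_force: [0.1, 0.4, -0.2]
opening: -0.0
grip_force: 0.0
pos [560.5 200.  262.1] F [ 0.1  0.4 -0.2] t 21.75 q [-0.83 -0.12  0.21  2.    0.44  0.88  0.7 ]
[ 40 -10 264  30] d [-0.0528 -0.0002  0.0283] w [-0.02 -0.   -0.06]
[100 -10 262  30] d [-1.038e-01  1.000e-04  6.000e-02] w [-0.02 -0.   -0.06]
[100 -10 237  30] d [-0.0913  0.      0.0817] w [-0.02 -0.   -0.06]
```

```bash
python3 -m inch '[{"dx":-0.0528,"dy":0,"dz":0.0283,"wx":0,"wy":0,"wz":0,"gripper":255},{"dx":-0.104,"dy":0,"dz":0.06,"wx":0,"wy":0,"wz":0,"gripper":255},{"dx":-0.104,"dy":0,"dz":0.06,"wx":0,"wy":0,"wz":0,"gripper":255},{"dx":-0.098,"dy":0,"dz":0.071,"wx":0,"wy":0,"wz":0,"gripper":255},{"dx":-0.0913,"dy":0,"dz":0.0817,"wx":0,"wy":0,"wz":0,"gripper":255}]'
python3 - <<'E'
from arc import *
save(cam('side'),'s6.png',(220,60,360,290),2.6)
rows([tabtcp(84,30),tabtcp(78,30),tabtcp(70,30),tabtcp(62,30),tabtcp(54,30)])
E
```

```text
time_s: 22.38
tcp_pos: [679.3, 198.2, 235.3]
orientation: [0.042, 2.618, -0.011]
ft_force: [-0.0, -0.3, 0.3]
opening: -0.2
grip_force: 0.0
pos [678.3 197.7 233.1] F [-1.3  0.2 -2. ] t 22.43 q [-0.77  0.13  0.33  1.82  0.28  0.75  0.92]
[ 79.3 -10.  236.1  30. ] d [ 0.0147 -0.0019 -0.0118] w [-0.02 -0.03 -0.01]
[ 60.6 -10.  234.6  30. ] d [ 0.0317 -0.0019 -0.0199] w [-0.02 -0.03 -0.01]
[ 36.1 -10.  229.4  30. ] d [ 0.0555 -0.002  -0.0275] w [-0.02 -0.03 -0.01]
[ 12.8 -10.  220.7  30. ] d [ 0.08   -0.002  -0.0316] w [-0.02 -0.03 -0.01]
[ -8.1 -10.  209.3  30. ] d [ 0.1039 -0.002  -0.0321] w [-0.02 -0.03 -0.01]
```

View pics/s6.png

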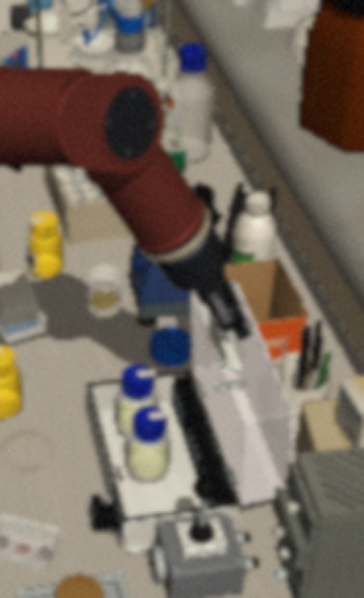

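The wrist stays clear of the shelf. The fingertip at (240,330) is behind the tab at (228,350).

```bash
python3 -m inch '[{"dx":0.0147,"dy":-0.002,"dz":-0.0118,"wx":0,"wy":0,"wz":0,"gripper":255},{"dx":0.023,"dy":-0.002,"dz":-0.016,"wx":0,"wy":0,"wz":0,"gripper":255},{"dx":0.0317,"dy":-0.002,"dz":-0.02,"wx":0,"wy":0,"wz":0,"gripper":255},{"dx":0.043,"dy":-0.002,"dz":-0.024,"wx":0,"wy":0,"wz":0,"gripper":255},{"dx":0.0555,"dy":-0.002,"dz":-0.0275,"wx":0,"wy":0,"wz":0,"gripper":255}]'
python3 - <<'E'
from arc import *
rows([tabtcp(t,30,r=168) for t in(66,62,58,54,50)])
E
```

```text
time_s: 23.05
tcp_pos: [618.1, 197.2, 232.8]
orientation: [0.044, 2.617, -0.011]
ft_force: [1.2, 0.7, 3.2]
opening: 0.2
grip_force: 1.3
pos [618.1 197.2 232.8] F [1.2 0.7 3.2] t 23.05 q [-0.82  0.01  0.3   1.94  0.38  0.77  0.79]
[ 24.3 -10.  225.5  30. ] d [ 0.0153  0.0004 -0.0004] w [-0.01  0.01 -0.03]
[ 12.8 -10.  220.7  30. ] d [ 0.0276  0.0003 -0.002 ] w [-0.01  0.01 -0.03]
[  2.  -10.  215.3  30. ] d [ 0.0397  0.0003 -0.0027] w [-0.01  0.01 -0.03]
[ -8.1 -10.  209.3  30. ] d [ 0.0514  0.0003 -0.0026] w [-0.01  0.01 -0.03]
[-17.8 -10.  202.6  30. ] d [ 0.0631  0.0002 -0.0017] w [-0.01  0.01 -0.03]
```

```bash
python3 -m inch '[{"dx":0.0153,"dy":0,"dz":0,"wx":0,"wy":0,"wz":0,"gripper":255},{"dx":0.0276,"dy":0,"dz":-0.001,"wx":0,"wy":0,"wz":0,"gripper":255},{"dx":0.0397,"dy":0,"dz":-0.002,"wx":0,"wy":0,"wz":0,"gripper":255},{"dx":0.0514,"dy":0,"dz":-0.002,"wx":0,"wy":0,"wz":0,"gripper":255},{"dx":0.0631,"dy":0,"dz":-0.001,"wx":0,"wy":0,"wz":0,"gripper":255}]'
python3 - <<'E'
from arc import *
rows([tabtcp(t,p,r=r) for t,p,r in((45,28,168),(40,26,168),(35,24,169),(30,22,169),(25,20,170))])
E
```

```text
time_s: 23.68
tcp_pos: [562.7, 198.7, 201.1]
orientation: [0.044, 2.618, -0.012]
ft_force: [2.8, 0.5, 1.0]
opening: -0.2
grip_force: 1.0
pos [562.7 198.7 201.1] F [2.8 0.5 1. ] t 23.68 q [-0.85 -0.06  0.25  2.08  0.48  0.75  0.65]
[-29. -10. 193.  28.] d [0.0138 0.0006 0.0013] w [-0.02  0.4  -0.03]
[-39.4 -10.  182.5  26. ] d [0.0281 0.0006 0.0053] w [-0.02  0.8  -0.03]
[-49.7 -10.  171.6  24. ] d [0.0424 0.0006 0.0096] w [-0.02  1.2  -0.03]
[-58.2 -10.  159.3  22. ] d [0.056  0.0006 0.016 ] w [-0.02  1.6  -0.03]
[-66.5 -10.  146.7  20. ] d [0.0695 0.0005 0.0227] w [-0.02  2.   -0.03]
```

```bash
python3 -m inch '[{"dx":0.0138,"dy":0,"dz":0.0015,"wx":0,"wy":0.4,"wz":0,"gripper":255},{"dx":0.0281,"dy":0,"dz":0.0053,"wx":0,"wy":0.8,"wz":0,"gripper":255},{"dx":0.0424,"dy":0,"dz":0.0096,"wx":0,"wy":1.2,"wz":0,"gripper":255},{"dx":0.056,"dy":0,"dz":0.016,"wx":0,"wy":1.6,"wz":0,"gripper":255},{"dx":0.0695,"dy":0,"dz":0.0227,"wx":0,"wy":2,"wz":0,"gripper":255}]'
python3 - <<'E'
from arc import *
rows([tabtcp(t,p,r=r) for t,p,r in((21,19,171),(17,18,172),(13,17,173),(9,16,174),(6,15,174))])
E
```

```text
time_s: 24.3
tcp_pos: [514.1, 200.4, 146.5]
orientation: [0.048, 2.794, -0.008]
ft_force: [2.9, 0.1, 1.6]
opening: 0.1
grip_force: 1.1
pos [514.1 200.4 146.5] F [2.9 0.1 1.6] t 24.3 q [-0.86 -0.01  0.28  2.09  0.28  0.79  0.78]
[-72.7 -10.  136.2  19. ] d [0.0095 0.0004 0.0075] w [-0.01  0.18 -0.04]
[-78.1 -10.  125.3  18. ] d [0.0183 0.0003 0.016 ] w [-0.01  0.38 -0.04]
[-82.8 -10.  113.9  17. ] d [0.0266 0.0003 0.0251] w [-0.01  0.58 -0.04]
[-86.7 -10.  102.1  16. ] d [0.0343 0.0003 0.0348] w [-0.01  0.78 -0.04]
[-88.4 -10.   93.   15. ] d [0.039  0.0003 0.0428] w [-0.01  0.98 -0.04]
```

```bash
python3 -m inch '[{"dx":0.0095,"dy":0,"dz":0.0075,"wx":0,"wy":0.2,"wz":0,"gripper":255},{"dx":0.0183,"dy":0,"dz":0.016,"wx":0,"wy":0.4,"wz":0,"gripper":255},{"dx":0.0266,"dy":0,"dz":0.0251,"wx":0,"wy":0.6,"wz":0,"gripper":255},{"dx":0.0343,"dy":0,"dz":0.0348,"wx":0,"wy":0.8,"wz":0,"gripper":255},{"dx":0.039,"dy":0,"dz":0.0428,"wx":0,"wy":1,"wz":0,"gripper":255}]'
python3 - <<'E'
from arc import *
rows([tabtcp(t,14,r=175,press=p) for t,p in((4,0),(2,0),(0,0),(0,4),(0,8))])
E
```

```text
time_s: 24.92
tcp_pos: [492.0, 201.2, 92.7]
orientation: [0.048, 2.881, -0.007]
ft_force: [0.3, 0.7, 1.8]
opening: 0.2
grip_force: 1.1
pos [492.  201.2  92.7] F [0.3 0.7 1.8] t 24.93 q [-0.85  0.06  0.28  2.12  0.19  0.75  0.85]
[-90.2 -10.   86.8  14. ] d [0.0033 0.0003 0.0052] w [-0.01  0.18 -0.03]
[-90.9 -10.   80.8  14. ] d [0.0055 0.0003 0.0109] w [-0.01  0.18 -0.03]
[-91.3 -10.   74.7  14. ] d [0.0075 0.0003 0.0167] w [-0.01  0.18 -0.03]
[-91.3 -10.   70.7  14. ] d [0.0085 0.0003 0.0206] w [-0.01  0.18 -0.03]
[-91.3 -10.   66.7  14. ] d [0.0095 0.0003 0.0245] w [-0.01  0.18 -0.03]
```

```bash
python3 -m inch '[{"dx":0.0033,"dy":0,"dz":0.0052,"wx":0,"wy":0.2,"wz":0,"gripper":255},{"dx":0.0055,"dy":0,"dz":0.0109,"wx":0,"wy":0.2,"wz":0,"gripper":255},{"dx":0.0065,"dy":0,"dz":0.014,"wx":0,"wy":0.2,"wz":0,"gripper":255},{"dx":0.0075,"dy":0,"dz":0.0167,"wx":0,"wy":0.2,"wz":0,"gripper":255},{"dx":0.0075,"dy":0,"dz":0.0167,"wx":0,"wy":0.2,"wz":0,"gripper":255}]'
python3 -m inch '[{"dx":0,"dy":0,"dz":0.002,"wx":0,"wy":0,"wz":0,"gripper":255},{"dx":0,"dy":0,"dz":0.003,"wx":0,"wy":0,"wz":0,"gripper":255},{"dx":0,"dy":0,"dz":0.003,"wx":0,"wy":0,"wz":0,"gripper":255}]'
python3 -m inch '[{"dx":0,"dy":0,"dz":0.002,"wx":0,"wy":0,"wz":0,"gripper":255},{"dx":0,"dy":0,"dz":0.002,"wx":0,"wy":0,"wz":0,"gripper":255},{"dx":0,"dy":0,"dz":0.002,"wx":0,"wy":0,"wz":0,"gripper":255}]'
```

```text
time_s: 25.55
tcp_pos: [489.2, 201.1, 75.0]
orientation: [0.049, 2.898, -0.007]
ft_force: [-0.2, -0.6, -0.1]
opening: 0.1
grip_force: 0.3
time_s: 25.92
tcp_pos: [489.8, 201.2, 72.6]
orientation: [0.049, 2.898, -0.007]
ft_force: [-6.1, -0.4, 6.9]
opening: -0.0
grip_force: 3.4
time_s: 26.3
tcp_pos: [490.2, 201.3, 71.0]
orientation: [0.049, 2.898, -0.006]
ft_force: [-8.9, -2.0, 12.2]
opening: -0.2
grip_force: 6.3
```

```bash
python3 -m inch '[{"dx":0,"dy":0,"dz":0.002,"wx":0,"wy":0,"wz":0,"gripper":255},{"dx":0,"dy":0,"dz":0.003,"wx":0,"wy":0,"wz":0,"gripper":255},{"dx":0,"dy":0,"dz":0.003,"wx":0,"wy":0,"wz":0,"gripper":255}]'
python3 -m inch '[{"dx":0,"dy":0,"dz":-0.015,"wx":0,"wy":0,"wz":0,"gripper":255},{"dx":0,"dy":0,"dz":-0.05,"wx":0,"wy":0,"wz":0,"gripper":255},{"dx":0.01,"dy":0,"dz":-0.1,"wx":0,"wy":0,"wz":0,"gripper":255},{"dx":0.01,"dy":0,"dz":-0.12,"wx":0,"wy":0,"wz":0,"gripper":255},{"dx":0.01,"dy":0,"dz":-0.12,"wx":0,"wy":0,"wz":0,"gripper":255}]'
python3 - <<'E'
from arc import *
save(cam('side'),'s7.png',(230,170,340,300),4.5)
rows([(7,-120,215,0)])
E
```

```text
time_s: 26.68
tcp_pos: [490.5, 201.5, 68.5]
orientation: [0.049, 2.899, -0.006]
ft_force: [-14.9, -2.7, 22.6]
opening: 0.4
grip_force: 11.4
time_s: 27.3
tcp_pos: [453.3, 203.2, 183.5]
orientation: [0.049, 2.894, -0.002]
ft_force: [0.6, -0.1, -0.0]
opening: 0.7
grip_force: 0.0
pos [453.  202.7 182.1] F [ 0.9 -0.3 -0.5] t 27.35 q [-0.88 -0.11  0.25  2.08  0.21  0.99  0.8 ]
[   7 -120  215    0] d [-0.1388 -0.1095  0.0007] w [ 0.01  2.81 -0.04]
```

View pics/s7.png

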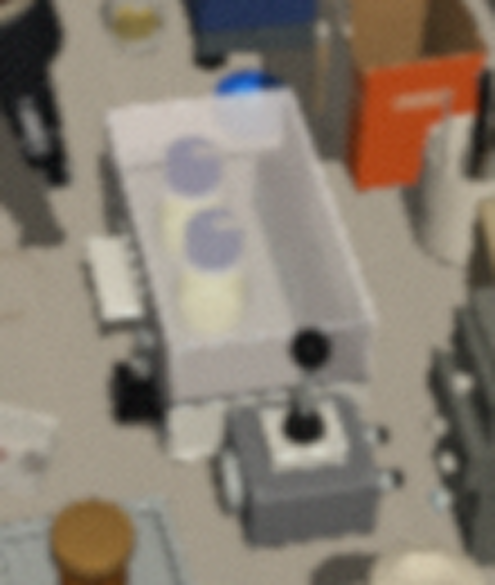

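The cover is shut and latched, with both bottles upright inside at (190,200) and (213,270), and the lever upright at (310,345). Next is the lever, which I straddle with part-open fingers.

Run:
```python
from arc import *
rows([(-60,-90,230,17),(18,-171,225,20)])
```

```text
pos [453.  202.7 182.1] F [ 0.9 -0.3 -0.5] t 27.35 q [-0.88 -0.11  0.25  2.08  0.21  0.99  0.8 ]
[-60 -90 230  17] d [-0.0774 -0.0797 -0.0301] w [ 0.   -0.59 -0.04]
[  18 -171  225   20] d [-0.1521 -0.1605 -0.0064] w [-0.   -1.19 -0.04]
```

```bash
python3 -m inch '[{"dx":-0.03,"dy":-0.03,"dz":-0.03,"wx":0,"wy":-0.3,"wz":0,"gripper":70},{"dx":-0.0774,"dy":-0.07,"dz":-0.03,"wx":0,"wy":-0.6,"wz":0,"gripper":70},{"dx":-0.11,"dy":-0.11,"dz":-0.018,"wx":0,"wy":-0.9,"wz":0,"gripper":70},{"dx":-0.14,"dy":-0.15,"dz":-0.01,"wx":0,"wy":-1.2,"wz":0,"gripper":70},{"dx":-0.152,"dy":-0.1605,"dz":-0.0064,"wx":0,"wy":-1.2,"wz":0,"gripper":70}]'
python3 -m inch '[{"dx":0,"dy":0,"dz":0,"wx":0,"wy":0,"wz":0,"gripper":70},{"dx":0,"dy":0,"dz":0,"wx":0,"wy":0,"wz":0,"gripper":70}]'
python3 - <<'E'
from arc import *
c=cam('top');s=cam('side')
rows([(18,-171,138,20)])
E
```

```text
time_s: 27.98
tcp_pos: [593.7, 33.0, 223.0]
orientation: [0.054, 2.794, -0.012]
ft_force: [-0.5, 1.5, 0.8]
opening: 61.8
grip_force: 0.0
time_s: 28.22
tcp_pos: [592.6, 37.9, 223.7]
orientation: [0.046, 2.794, -0.009]
ft_force: [0.1, -0.0, 0.7]
opening: 62.4
grip_force: 0.0
pos [592.7  38.2 224.3] F [ 0.5 -0.1 -1.6] t 28.32 q [-0.72 -0.04  0.53  1.95  0.12  0.89  1.29]
[  18 -171  138   20] d [ 0.0287 -0.0008  0.0814] w [-0.01 -0.01 -0.02]
```

Descend around the ball, then push left (tool +y) in steps.

```bash
python3 -m inch '[{"dx":0.009,"dy":-0.001,"dz":0.025,"wx":0,"wy":0,"wz":0,"gripper":70},{"dx":0.018,"dy":-0.001,"dz":0.05,"wx":0,"wy":0,"wz":0,"gripper":70},{"dx":0.025,"dy":-0.001,"dz":0.07,"wx":0,"wy":0,"wz":0,"gripper":70},{"dx":0.0287,"dy":-0.001,"dz":0.0814,"wx":0,"wy":0,"wz":0,"gripper":70},{"dx":0.0287,"dy":-0.001,"dz":0.0814,"wx":0,"wy":0,"wz":0,"gripper":70}]'
python3 -m inch '[{"dx":0,"dy":0.01,"dz":0,"wx":0,"wy":0,"wz":0,"gripper":70},{"dx":0,"dy":0.02,"dz":0,"wx":0,"wy":0,"wz":0,"gripper":70},{"dx":0,"dy":0.03,"dz":0,"wx":0,"wy":0,"wz":0,"gripper":70},{"dx":0,"dy":0.04,"dz":0,"wx":0,"wy":0,"wz":0,"gripper":70},{"dx":0,"dy":0.04,"dz":0,"wx":0,"wy":0,"wz":0,"gripper":70}]'
python3 -m inch '[{"dx":0,"dy":0.005,"dz":0,"wx":0,"wy":0,"wz":0,"gripper":70},{"dx":0,"dy":0.01,"dz":0,"wx":0,"wy":0,"wz":0,"gripper":70},{"dx":0,"dy":0.014,"dz":0,"wx":0,"wy":0,"wz":0,"gripper":70},{"dx":0,"dy":0.014,"dz":0,"wx":0,"wy":0,"wz":0,"gripper":70}]'
```

```text
time_s: 28.95
tcp_pos: [593.7, 36.5, 138.0]
orientation: [0.046, 2.793, -0.009]
ft_force: [-0.1, -1.0, 0.1]
opening: 62.0
grip_force: 0.0
time_s: 29.58
tcp_pos: [595.7, 77.0, 138.7]
orientation: [0.045, 2.792, -0.008]
ft_force: [0.4, -2.0, 1.2]
opening: 62.2
grip_force: 1.1
time_s: 30.08
tcp_pos: [595.3, 89.9, 137.8]
orientation: [0.047, 2.794, -0.01]
ft_force: [0.5, -5.5, -2.5]
opening: 61.8
grip_force: 2.5
```

```bash
python3 -m inch '[{"dx":0,"dy":0.003,"dz":0,"wx":0,"wy":0,"wz":0,"gripper":70},{"dx":0,"dy":0.006,"dz":0,"wx":0,"wy":0,"wz":0,"gripper":70},{"dx":0,"dy":0.006,"dz":0,"wx":0,"wy":0,"wz":0,"gripper":70}]'
python3 -m inch '[{"dx":0,"dy":0.003,"dz":0,"wx":0,"wy":0,"wz":0,"gripper":70},{"dx":0,"dy":0.003,"dz":0,"wx":0,"wy":0,"wz":0,"gripper":70},{"dx":0,"dy":0.003,"dz":0,"wx":0,"wy":0,"wz":0,"gripper":70}]'
```

```text
time_s: 30.45
tcp_pos: [595.3, 95.2, 137.6]
orientation: [0.048, 2.794, -0.01]
ft_force: [0.6, -7.2, -4.3]
opening: 62.3
grip_force: 3.2
time_s: 30.82
tcp_pos: [595.3, 97.6, 137.4]
orientation: [0.049, 2.795, -0.011]
ft_force: [0.9, -7.2, -5.2]
opening: 61.7
grip_force: 3.6
```

```bash
python3 -m inch '[{"dx":0,"dy":0.003,"dz":0,"wx":0,"wy":0,"wz":0,"gripper":70},{"dx":0,"dy":0.003,"dz":0,"wx":0,"wy":0,"wz":0,"gripper":70},{"dx":0,"dy":0.003,"dz":0,"wx":0,"wy":0,"wz":0,"gripper":70}]'
python3 -m inch '[{"dx":0,"dy":0.003,"dz":0,"wx":0,"wy":0,"wz":0,"gripper":70},{"dx":0,"dy":0.003,"dz":0,"wx":0,"wy":0,"wz":0,"gripper":70},{"dx":0,"dy":0.003,"dz":0,"wx":0,"wy":0,"wz":0,"gripper":70}]'
```

```text
time_s: 31.2
tcp_pos: [595.3, 99.6, 137.2]
orientation: [0.05, 2.795, -0.013]
ft_force: [0.4, -10.3, -5.6]
opening: 62.1
grip_force: 5.0
time_s: 31.58
tcp_pos: [595.4, 99.9, 137.1]
orientation: [0.053, 2.796, -0.016]
ft_force: [-0.0, -18.0, -3.1]
opening: 61.6
grip_force: 8.8
```

At the stop. Hold about 6 s, then return to centre.

```bash
for i in 1 2 3 4 5 6 7 8 9 10; do python3 -m inch '[{"dx":0,"dy":0,"dz":0,"wx":0,"wy":0,"wz":0,"gripper":70},{"dx":0,"dy":0,"dz":0,"wx":0,"wy":0,"wz":0,"gripper":70},{"dx":0,"dy":0,"dz":0,"wx":0,"wy":0,"wz":0,"gripper":70},{"dx":0,"dy":0,"dz":0,"wx":0,"wy":0,"wz":0,"gripper":70},{"dx":0,"dy":0,"dz":0,"wx":0,"wy":0,"wz":0,"gripper":70}]' | egrep 'time|pos|force: \['; done | tail -6
python3 - <<'E'
from arc import *
rows([(18,-171,138,20),(18,-224,138,20)])
E
```

```text
time_s: 37.2
tcp_pos: [595.4, 99.9, 137.0]
ft_force: [-0.1, -18.3, -3.4]
time_s: 37.83
tcp_pos: [595.4, 99.9, 137.1]
ft_force: [0.6, -18.1, -2.4]
pos [595.4  99.9 137.1] F [  0.6 -18.1  -2.4] t 37.83 q [-0.79  0.09  0.5   2.02  0.11  0.72  1.17]
[  18 -171  138   20] d [-0.0007 -0.0626 -0.0004] w [-0.08 -0.04 -0.08]
[  18 -224  138   20] d [-0.001  -0.1156 -0.    ] w [-0.08 -0.04 -0.08]
```

```bash
python3 -m inch '[{"dx":0,"dy":-0.02,"dz":0,"wx":0,"wy":0,"wz":0,"gripper":70},{"dx":0,"dy":-0.045,"dz":0,"wx":0,"wy":0,"wz":0,"gripper":70},{"dx":0,"dy":-0.066,"dz":0,"wx":0,"wy":0,"wz":0,"gripper":70},{"dx":0,"dy":-0.066,"dz":0,"wx":0,"wy":0,"wz":0,"gripper":70},{"dx":0,"dy":-0.066,"dz":0,"wx":0,"wy":0,"wz":0,"gripper":70}]'
python3 -m inch '[{"dx":0,"dy":0,"dz":0,"wx":0,"wy":0,"wz":0,"gripper":70},{"dx":0,"dy":0,"dz":0,"wx":0,"wy":0,"wz":0,"gripper":70},{"dx":0,"dy":0,"dz":0,"wx":0,"wy":0,"wz":0,"gripper":70},{"dx":0,"dy":0,"dz":0,"wx":0,"wy":0,"wz":0,"gripper":70},{"dx":0,"dy":0,"dz":0,"wx":0,"wy":0,"wz":0,"gripper":70}]'
python3 - <<'E'
from arc import *
c=cam('side'); rows([(18,-171,138,20)])
# black ball pixel in side view near expected
p=proj(c,[588,38,156]); f=c['frame'][int(p[1])-14:int(p[1])+15,int(p[0])-22:int(p[0])+23].sum(2); k=np.argwhere(f<90); print(p,k.mean(0)-[14,22],len(k))
E
```

```text
time_s: 38.45
tcp_pos: [594.4, 40.6, 138.8]
orientation: [0.046, 2.792, -0.007]
ft_force: [-0.1, 0.4, -1.0]
opening: 61.9
grip_force: 0.0
time_s: 39.08
tcp_pos: [594.2, 39.1, 138.5]
orientation: [0.047, 2.792, -0.008]
ft_force: [0.3, -0.4, -0.5]
opening: 61.9
grip_force: 0.0
pos [594.2  39.1 138.5] F [ 0.6 -0.4 -0.4] t 39.12 q [-0.71  0.06  0.55  2.05  0.06  0.7   1.33]
[  18 -171  138   20] d [ 0.0008 -0.0018  0.0003] w [-0.01  0.   -0.04]
[298.64110772 247.79658564] [-4.24390244 -2.09756098] 82
```

Lever free, zero force. Push right.

```bash
python3 -m inch '[{"dx":0,"dy":-0.015,"dz":0,"wx":0,"wy":0,"wz":0,"gripper":70},{"dx":0,"dy":-0.027,"dz":0,"wx":0,"wy":0,"wz":0,"gripper":70},{"dx":0,"dy":-0.039,"dz":0,"wx":0,"wy":0,"wz":0,"gripper":70},{"dx":0,"dy":-0.05,"dz":0,"wx":0,"wy":0,"wz":0,"gripper":70},{"dx":0,"dy":-0.05,"dz":0,"wx":0,"wy":0,"wz":0,"gripper":70}]'
python3 -m inch '[{"dx":0,"dy":-0.004,"dz":0,"wx":0,"wy":0,"wz":0,"gripper":70},{"dx":0,"dy":-0.008,"dz":0,"wx":0,"wy":0,"wz":0,"gripper":70},{"dx":0,"dy":-0.008,"dz":0,"wx":0,"wy":0,"wz":0,"gripper":70}]'
python3 -m inch '[{"dx":0,"dy":-0.003,"dz":0,"wx":0,"wy":0,"wz":0,"gripper":70},{"dx":0,"dy":-0.003,"dz":0,"wx":0,"wy":0,"wz":0,"gripper":70},{"dx":0,"dy":-0.003,"dz":0,"wx":0,"wy":0,"wz":0,"gripper":70}]'
```

```text
time_s: 39.75
tcp_pos: [592.1, -11.2, 138.1]
orientation: [0.048, 2.793, -0.008]
ft_force: [-1.1, 4.5, -1.1]
opening: 61.9
grip_force: 2.3
time_s: 40.12
tcp_pos: [591.7, -17.6, 137.9]
orientation: [0.045, 2.793, -0.007]
ft_force: [0.4, 6.4, -2.5]
opening: 62.1
grip_force: 3.4
time_s: 40.5
tcp_pos: [591.6, -19.9, 137.8]
orientation: [0.044, 2.794, -0.007]
ft_force: [1.9, 8.3, -4.6]
opening: 61.8
grip_force: 4.0
```

```bash
python3 -m inch '[{"dx":0,"dy":-0.003,"dz":0,"wx":0,"wy":0,"wz":0,"gripper":70},{"dx":0,"dy":-0.003,"dz":0,"wx":0,"wy":0,"wz":0,"gripper":70},{"dx":0,"dy":-0.003,"dz":0,"wx":0,"wy":0,"wz":0,"gripper":70}]'
python3 -m inch '[{"dx":0,"dy":-0.003,"dz":0,"wx":0,"wy":0,"wz":0,"gripper":70},{"dx":0,"dy":-0.003,"dz":0,"wx":0,"wy":0,"wz":0,"gripper":70},{"dx":0,"dy":-0.003,"dz":0,"wx":0,"wy":0,"wz":0,"gripper":70}]'
```

```text
time_s: 40.88
tcp_pos: [591.6, -20.3, 137.8]
orientation: [0.041, 2.794, -0.004]
ft_force: [1.8, 15.4, -6.1]
opening: 62.0
grip_force: 8.0
time_s: 41.25
tcp_pos: [591.7, -20.7, 137.8]
orientation: [0.038, 2.793, -0.001]
ft_force: [3.3, 24.7, -8.4]
opening: 62.2
grip_force: 12.2
```

```bash
for i in 1 2 3 4 5 6 7 8 9 10; do python3 -m inch '[{"dx":0,"dy":0,"dz":0,"wx":0,"wy":0,"wz":0,"gripper":70},{"dx":0,"dy":0,"dz":0,"wx":0,"wy":0,"wz":0,"gripper":70},{"dx":0,"dy":0,"dz":0,"wx":0,"wy":0,"wz":0,"gripper":70},{"dx":0,"dy":0,"dz":0,"wx":0,"wy":0,"wz":0,"gripper":70},{"dx":0,"dy":0,"dz":0,"wx":0,"wy":0,"wz":0,"gripper":70}]' | egrep 'time|pos|force: \['; done | tail -3
python3 -m inch '[{"dx":0,"dy":0.02,"dz":0,"wx":0,"wy":0,"wz":0,"gripper":70},{"dx":0,"dy":0.045,"dz":0,"wx":0,"wy":0,"wz":0,"gripper":70},{"dx":0,"dy":0.063,"dz":0,"wx":0,"wy":0,"wz":0,"gripper":70},{"dx":0,"dy":0.063,"dz":0,"wx":0,"wy":0,"wz":0,"gripper":70},{"dx":0,"dy":0.063,"dz":0,"wx":0,"wy":0,"wz":0,"gripper":70}]'
python3 -m inch '[{"dx":0,"dy":0,"dz":0,"wx":0,"wy":0,"wz":0,"gripper":70},{"dx":0,"dy":0,"dz":0,"wx":0,"wy":0,"wz":0,"gripper":70},{"dx":0,"dy":0,"dz":0,"wx":0,"wy":0,"wz":0,"gripper":70},{"dx":0,"dy":0,"dz":0,"wx":0,"wy":0,"wz":0,"gripper":70},{"dx":0,"dy":0,"dz":0,"wx":0,"wy":0,"wz":0,"gripper":70}]'
```

```text
time_s: 47.5
tcp_pos: [591.6, -20.7, 137.7]
ft_force: [3.4, 24.1, -9.1]
time_s: 48.12
tcp_pos: [594.1, 34.0, 138.5]
orientation: [0.048, 2.792, -0.009]
ft_force: [0.5, 0.4, -0.4]
opening: 62.0
grip_force: 0.0
time_s: 48.75
tcp_pos: [594.1, 35.1, 138.5]
orientation: [0.047, 2.792, -0.009]
ft_force: [0.3, -0.2, 0.0]
opening: 61.5
grip_force: 0.0
```

Rise clear (up in world: dx −, dz − in the tilted frame), then make numeric final checks.

```bash
python3 -m inch '[{"dx":-0.009,"dy":0,"dz":-0.025,"wx":0,"wy":0,"wz":0,"gripper":70},{"dx":-0.0185,"dy":0,"dz":-0.05,"wx":0,"wy":0,"wz":0,"gripper":70},{"dx":-0.027,"dy":0,"dz":-0.075,"wx":0,"wy":0,"wz":0,"gripper":70},{"dx":-0.01,"dy":0.02,"dz":-0.1,"wx":0,"wy":0,"wz":0,"gripper":70},{"dx":0.04,"dy":0.04,"dz":-0.11,"wx":0,"wy":0,"wz":0,"gripper":70}]'
python3 -m inch '[{"dx":0.05,"dy":0.05,"dz":0,"wx":0,"wy":0,"wz":0,"gripper":70},{"dx":0.07,"dy":0.1,"dz":0,"wx":0,"wy":0,"wz":0,"gripper":70},{"dx":0.07,"dy":0.15,"dz":0,"wx":0,"wy":0,"wz":0,"gripper":70},{"dx":0.07,"dy":0.2,"dz":0,"wx":0,"wy":0,"wz":0,"gripper":70},{"dx":0.07,"dy":0.25,"dz":0,"wx":0,"wy":0,"wz":0,"gripper":70}]'
python3 - <<'E'
from arc import *
s=cam('side');c=cam('top')
p=proj(s,[588,38,156]); f=s['frame'][int(p[1])-8:int(p[1])+9,int(p[0])-14:int(p[0])+15].sum(2); k=np.argwhere(f<110); print('ball off',k.mean(0)-[8,14],len(k))
r=cv2.imread('pics/s7.png'); g=cv2.resize(s['frame'][170:300,230:340][:,:,::-1],None,fx=4.5,fy=4.5,interpolation=cv2.INTER_CUBIC)
d=cv2.blur(cv2.absdiff(r,g).max(2),(15,15)); n,l,st,ce=cv2.connectedComponentsWithStats((d>45).astype(np.uint8)); print('side changed since shut',st[1:].tolist())
hsv=cv2.cvtColor(c['frame'],cv2.COLOR_RGB2HSV); m=cv2.inRange(hsv,(8,130,90),(20,255,255)); n,l,st,ce=cv2.connectedComponentsWithStats(m)
print('jar',[(st[i,4],onz(c,*ce[i],77).round()) for i in range(1,n) if st[i,4]>150])
rows([])
E
```

```text
time_s: 49.38
tcp_pos: [521.4, 78.3, 230.4]
orientation: [0.05, 2.788, -0.007]
ft_force: [-0.5, 1.5, -0.7]
opening: 62.1
grip_force: 0.0
time_s: 50.0
tcp_pos: [462.9, 331.5, 204.3]
orientation: [0.047, 2.792, -0.008]
ft_force: [1.0, -0.1, 0.4]
opening: 62.0
grip_force: 0.0
ball off [0.29411765 0.5       ] 34
side changed since shut [[0, 0, 66, 58, 1994], [0, 44, 72, 202, 9153]]
jar [(np.int32(247), array([456., 941.,  77.])), (np.int32(291), array([430., -14.,  77.]))]
pos [461.6 335.6 203.9] F [-0.4 -0.3  1.1] t 50.1 q [-0.96  0.02  0.08  1.94  0.33  0.99  0.51]
```

```bash
python3 -c "from bench import finish_job; print(finish_job())"
```

```text
the job is handed in; nothing more can be done
None
```

I handed the job in at about 50 s: the jar stands in the tray, and the two blue-capped bottles present stand in the latched chamber, labels facing the reader to within about 5° by my last measurement. The lever was held over for about 6 s each way, left then right, and sprang back upright.

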